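# Swing the bar into line in the drilling jig

### The job

Set the slotted aluminium bar in the drilling jig: slide it over the plate, still askew, until its slot is pressed home on the post, then swing it about the post against the sprung stop until the catch snaps shut behind it, and let go. Keep the bar flat on the plate, be gentle with the post and do not ram the stop, and leave the loose nut, socket, wrench and screwdriver where they are.

Things in the scene. Friction and masses are not known exactly. Their poses are not given: they have to be found in the camera images.
- bar_mid (a point): Loose aluminium bar, 240 mm long, 34 mm wide, 22 mm tall, about 0.4 kg, lying flat on the dark steel jig plate. This point is its centre, half-way up. Its y axis runs along the bar, from the slotted end (-y) to the plain end (+y); x lies across it. An open slot 19 mm wide and 25 mm deep is cut in the middle of the -y end, through the full height, leaving a 7.5 mm prong each side. Three dark drill marks on top.
- bar_pivot (a point): Point in the bar's slot, half-way up, 103 mm from the bar's centre towards -y, where the post's axis lies when the post (radius 8 mm) touches the slot's bottom. Same axes as the bar.
- bar_end (a point): Middle of the bar's plain end face, 120 mm from its centre towards +y, half-way up. Same axes as the bar.
- jig: Fixed drilling jig: dark steel plate, 12 mm thick, on the bench, 300 x 320 mm. Its origin is on the post's axis at the plate's underside (bench height); the plate spans x -220 to +80 mm and y -50 to +270 mm in its frame. Its y axis is the line of the jig: a bar in line has its slot on the post and points along +y. The bar swings towards +x to come into line; positive yaw from the line is the open side. Near +x side: the sprung stop. At the +y end: the catch.
- post: Fixed upright steel post on the jig plate, 16 mm diameter, 36 mm tall; origin on its axis at the plate's top. It can take at most 25 N from the bar.
- post_mid (a point): Point on the post's axis 11 mm above the plate, the height of the bar's middle. Axes as the jig's.
- stop (a joint): Sprung rubber-faced stop, 10 x 30 x 22 mm, in front of a grey block, on the +x side of the line, centred 165 mm from the post. Travel in m, 0 = free, grows as the bar presses it towards +x; about 3.5 N per mm. Free, its face stands at jig x = 15 mm, so that it is pressed 1 to 2 mm by a bar (half width 17 mm) held in line by the catch. It must not be pressed beyond 5.5 mm (19 N).
- stop_face (a point): Middle of the stop's face, 13 mm above the plate; axes as the jig's.
- catch (a joint): Sprung steel finger, 18 mm tall, pivoted on an upright pin at jig (x -75, y 226) mm, lying along +x. Angle in rad: 0 = closed (at rest), grows as it is pushed aside to +y. The swinging bar's plain end pushes it aside about 0.12 rad (2 to 4 N); with the bar about 1 mm past the line, pressing the stop (10 to 17 N of push near the plain end), it snaps shut behind the bar and holds it.
- catch_nose (a point): Middle of the front face of the catch's nose. Closed, it lies at jig x = -17.5 mm, y = 223 mm, so the nose (12 mm wide) overlaps the end of a bar in line by 6 mm. Axes as the jig's.
- nut: Bystander: loose large steel hexagon nut, 30 mm across, 16 mm tall, on the jig plate near the post. Origin under its centre.
- socket: Bystander: loose steel socket, 28 mm diameter, 34 mm tall, on the jig plate on the stop's side. Origin under its centre.
- wrench: Bystander: loose wrench on the bench to the robot's right.
- screwdriver: Bystander: loose screwdriver on the bench to the robot's left.
There are look-alikes about, which are no part of the job. Of the things shaped like the part that bears bar_mid, the aluminium one is meant.

How it is judged:
On the way, in this order (a step that is already met when the one before it is completed fails the run):
1. the bar's slot is pressed home on the post (within 2.5 mm of its bottom, more than 1.5 N) while the bar is still at least 0.25 rad out of line (y of post_mid in the frame of bar_pivot above -0.0025 m and x of post_mid in the frame of bar_pivot between -0.004 and 0.004 m and angle between the y axis of bar_mid and the y axis of jig, either way round above 0.25 rad and contact force between bar and post above 1.5 N), for 0.2 s.
2. the bar swings about the post and its end pushes the catch aside (over 0.06 rad), the slot still on the post (value of joint catch above 0.06 rad and horizontal distance between bar_pivot and post_mid below 0.006 m), for 0.02 s.
At the end, for the whole second after the job is handed in: The bar lies flat and at rest on the plate, in line with the jig within 0.03 rad, its slot on the post (slot bottom within 4 mm), its plain end behind the closed catch (catch under 0.04 rad open) (y of post_mid in the frame of bar_pivot above -0.004 m and x of post_mid in the frame of bar_pivot between -0.004 and 0.004 m and angle between the y axis of bar_mid and the y axis of jig, either way round below 0.03 rad and x of bar_end in the frame of jig above -0.006 m and value of joint catch below 0.04 rad and linear speed of bar below 0.01 m/s and height (world z) of bar_mid below 0.027 m); the robot touches nothing.
It fails at once if the bar is pressed on the post with more than 25 N (contact force between bar and post above 25 N).
It fails at once if the stop is rammed: pressed beyond 5.5 mm (19 N) (value of joint stop above 0.0055 m).
It fails at once if the bar is lifted more than 10 mm off the plate or tipped (height (world z) of bar_mid above 0.033 m or angle between bar_mid's own z axis and vertical above 0.15 rad).
It fails at once if a bystander is moved more than 20 mm (distance of any of nut, socket, wrench, screwdriver from where it was at the start of the episode above 0.02 m).
It also fails if it takes over 69 s, if anything falls off the work surface, if the arm or the gripper's body presses on something with over 40 N, if the wrist force passes 120 N, or if a joint passes its speed limit or range.

### The arm

A 7-joint arm with a two-finger parallel gripper is mounted at the origin on the work surface. World frame = base frame: x ahead of the robot, y to its left, z up, the work surface at z = 0. Lengths are in m, angles in rad, forces in N, time in s.
With the tool pointing down it reaches from about 0.425 to 0.95 m from the base axis. Payload 4.7 kg.
Tool frame: the origin (TCP) lies midway between the tips of the shut fingers; the grasp point (between the pads) lies 19 mm behind it; z points along the fingers, y is the direction in which the jaws open and shut (so a half turn about z gives the same grasp; the last joint's range is limited). The gripper opens to 87 mm and grips with 3 to 60 N. Pads are 19 mm wide; open, the fingers measure 117 mm over their backs; the gripper's body (75 mm by 190 mm) begins 51 mm behind the grasp point.
Start: joints at [1.173, 0.469, -0.049, 1.532, 0.024, 1.141, -0.082], TCP at [0.243, -0.63, 0.195] pointing down, gripper open.
Joint ranges: [-2.59, 2.59], [-0.33, 1.99], [-1.39, 1.29], [0.1, 2.45], [-1.04, 4.18], [0.21, 1.99], [-2.66, 2.66]. Speed limits (rad/s): [2.57, 2.57, 3.14, 3.14, 3.14, 3.14, 3.14].

### API

Orientations are given as a unit quaternion [x, y, z, w].
In Python, from rig import bot gives the robot as it stands.
- The arm moves only by the tool apply_moves, never from a script. Its argument "moves" is a list of rows, each an object with "rotation": the turn, a rotation vector about the tool's x, y, z in rad, a list of three; "offset": the shift along the tool's x, y, z in m, a list of three; "gripper": the opening, from 0 (shut) to 1 (fully open). A call has 1 to 10 rows; each row shifts and turns the pose as measured when the row begins, along the tool's axes as they then stand; what a row does not reach is not made up. A row lasts 1/12 s, in which the tool goes at most 41.7 mm and 7.16 degrees, less where a joint would pass 70% of its speed; a pose out of reach is approached as far as the arm can. A call is refused whole if a number of a shift passes 0.0417 or a number of a turn 0.125, either way. A call with a gripper value outside its range is refused whole. The fingers move at their own pace and stop on an object; the grip force is fixed at half the most. Time passes only in rows, so rows that do not move let the fingers close. It gives the time, the measured TCP pose, the force and the opening at its end, in the units of the state.
- bot.get_obs(): the state, without advancing time (a new reading comes with each control period).
- bot.camera(name): name is "scene" or "top" or "wrist"; returns a dict with "image" (400x640x3 uint8, blue, green, red), "range_z" (400x640 float32, m along the optical axis (not along the pixel's ray), 0 where there is no reading), "fov_y" (degrees; the focal length in pixels is half the picture's height over the tangent of half this angle, whatever the lens; pixels are square), "cx", "cy" (the principal point, pixels), "R" (3x3) and "t" (3): a world point X has camera coordinates R X + t; the wrist camera has in their place "T_tool_cam" (4x4, takes a point from camera to tool coordinates, whose origin is the TCP and whose axes are the flange's). Camera axes: x right, y down, z forward; pixel columns grow to the right and rows downward; lengths in m; the calibration is good to about 2 mm. A picture is of the moment at which its call begins: read the wrist's pose just before it.
- bot.hand_in(): hands the job in, once; it reports no verdict.
The state is a dict: "time_s": time; "joint_positions": joint angles; "dq": joint speeds; "joint_torque": joint torques, N m; "tool_pos": TCP position; "ee_rot": TCP orientation; "ft_force": force on the tool from outside, world axes, zero at the start; "moment": the same for the moment, N m; "width": finger opening in m.
Only numpy, scipy, OpenCV 4.12 (cv2) and the standard library are available. Lean on these libraries where they do the work, as an engineer would, in place of code of your own. Each camera call takes 0.05 s, during which the arm holds its last target.

## Working session

There is one attempt and no reset: what is moved stays moved. The work goes in short steps, Python scripts to look and compute and a tool call to move; the robot and the scene stay as the last step left them, time stands still between calls to the robot, and variables do not carry over. Pictures are saved under pics/ and viewed, and the job is handed in when it is done.

Besides the shell and the picture viewer there is one more tool, called after "Call:" as name([rows], argument=value, ...), one row to a line, values as JSON. apply_moves: Moves the arm, as the interface text tells. Its arguments: {"type":"object","properties":{"moves":{"type":"array"}},"required":["moves"]}

```bash
ls; mkdir -p pics
python3 - <<'E'
from rig import bot
import cv2
o=bot.get_obs(); print(o)
for n in ("scene","top","wrist"):
    c=bot.camera(n); cv2.imwrite(f"pics/{n}0.png",c["image"]); print(n,{k:v for k,v in c.items() if k not in("image","range_z")})
E
```

```text
pics
{'time_s': 0.0, 'joint_positions': array([ 1.17311246,  0.46949102, -0.04858562,  1.53366165,  0.02409962,
        1.1409995 , -0.08231194]), 'dq': array([ 9.27048180e-05,  1.03984582e-04,  3.99896556e-05, -8.08991873e-04,
       -9.37636436e-04, -5.45572241e-04,  1.09345021e-05]), 'joint_torque': array([-7.81777544e-04, -5.07981169e+01, -8.08191835e-02, -2.36156452e+01,
       -6.13048207e-02,  3.77566111e-02,  1.73764192e-04]), 'tool_pos': array([ 0.2430965, -0.6290176,  0.1935797]), 'ee_rot': array([ 9.83046479e-01,  1.83353882e-01, -2.17769174e-04, -9.62638117e-04]), 'ft_force': array([-0.81937924, -0.61329616, -0.12380242]), 'moment': array([-0.0008172 , -0.03323469,  0.03779371]), 'width': 0.08722086395018543}
scene {'fov_y': 50.85158253089825, 'cx': 322.174813628195, 'cy': 203.36674941450224, 'R': array([[ 0.78980569,  0.61333574, -0.00512278],
       [ 0.34639141, -0.45291723, -0.82151018],
       [-0.50618175,  0.64705893, -0.57017083]]), 't': array([-0.3714875 , -0.10925433,  1.36773434])}
top {'fov_y': 50.027637967871634, 'cx': 333.4615913474536, 'cy': 198.60068061428242, 'R': array([[ 0.02699492, -0.99959257,  0.00927152],
       [-0.98268716, -0.02823675, -0.18310826],
       [ 0.18329545, -0.00416801, -0.98304904]]), 't': array([-0.0300575 ,  0.46929706,  1.0749793 ])}
wrist {'fov_y': 59.022990485825474, 'cx': 317.39730387973003, 'cy': 202.09077597737112, 'T_tool_cam': array([[-4.70532676e-04, -9.61166740e-01, -2.75967892e-01,
         7.54312237e-02],
       [ 9.99999752e-01, -3.07772553e-04, -6.33087486e-04,
        -1.96886342e-04],
       [ 5.23567292e-04, -2.75968121e-01,  9.61166646e-01,
        -1.89607958e-01],
       [ 0.00000000e+00,  0.00000000e+00,  0.00000000e+00,
         1.00000000e+00]])}
```

View pics/top0.png

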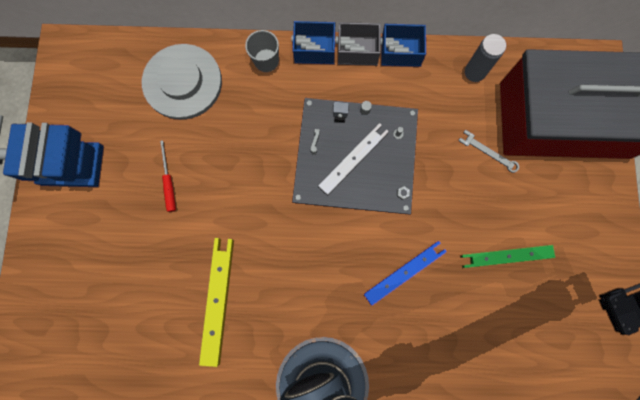

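View pics/scene0.png

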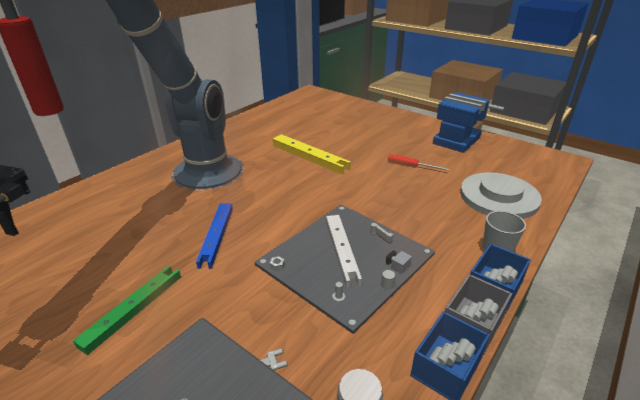

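The top view shows the aluminium bar from its slotted end at about (383,128) to its plain end at (325,190). The post is at (399,133), the nut at (404,193), the stop at (340,112), the socket at (366,107) and the catch at (316,140). Next I'll measure these properly.

```bash
cat > h.py <<'E'
from rig import bot
import numpy as np, cv2
from scipy.spatial.transform import Rotation as Ro
def cam(n):
    o=bot.get_obs(); c=bot.camera(n)
    if n=="wrist":
        T=np.eye(4); T[:3,:3]=Ro.from_quat(o["ee_rot"]).as_matrix(); T[:3,3]=o["tool_pos"]
        W=T@c["T_tool_cam"]; c["Rw"]=W[:3,:3]; c["o"]=W[:3,3]
    else:
        c["Rw"]=c["R"].T; c["o"]=-c["R"].T@c["t"]
    c["f"]=200/np.tan(np.radians(c["fov_y"]/2)); return c
def ray(c,uv,z):
    uv=np.atleast_2d(np.asarray(uv,float))
    d=np.c_[(uv[:,0]-c["cx"])/c["f"],(uv[:,1]-c["cy"])/c["f"],np.ones(len(uv))]@c["Rw"].T
    return c["o"]+d*((z-c["o"][2])/d[:,2])[:,None]
def proj(c,X):
    p=(np.atleast_2d(X)-c["o"])@c["Rw"]; return np.c_[p[:,0]/p[:,2]*c["f"]+c["cx"],p[:,1]/p[:,2]*c["f"]+c["cy"]]
E
python3 - <<'E'
from h import *
c=cam("top"); im=c["image"]
cv2.imwrite("pics/topz.png",cv2.resize(im[90:220,285:425],None,fx=5,fy=4.6,interpolation=cv2.INTER_CUBIC)[:600])
cr=im[90:220,285:425]
hsv=cv2.cvtColor(cr,cv2.COLOR_BGR2HSV)
m=((hsv[...,2]>165)&(hsv[...,1]<60)).astype(np.uint8)
n,l,s,ce=cv2.connectedComponentsWithStats(m)
for i in range(1,n):
    if s[i,4]>15: print(s[i],ce[i]+[285,90])
i=1+np.argmax(s[1:,4]); 
cn=cv2.findContours((l==i).astype(np.uint8),0,2)[0][0]
r=cv2.minAreaRect(cn); print(r)
b=cv2.boxPoints(r)+[285,90]; print(b); print(ray(c,b,0.034))
# plate corners
print("platecorner bolts",ray(c,[[309,103],[413,113],[299,198],[407,208]],0.012))
print("post",ray(c,[[399,130]],0.048), "nut",ray(c,[[404,192]],0.028))
print(np.median(c["range_z"][110:112,365:367]))
E
```

```text
[78 12  7  7 43] [365.93023256 105.13953488]
[ 34  34  69  70 968] [351.20661157 160.13842975]
[27 40  6 21 36] [314.44444444 141.27777778]
[114  97  10  11  47] [403.89361702 191.89361702]
((67.91236877441406, 68.35041046142578), (12.225399017333984, 86.99191284179688), 44.38393783569336)
[[318.11999893 185.16001129]
 [378.96762848 122.98959732]
 [387.70474243 131.54080963]
 [326.85710907 193.71122742]]
[[ 0.5067205   0.0245467   0.034     ]
 [ 0.68471586 -0.13527545  0.034     ]
 [ 0.66102289 -0.15918838  0.034     ]
 [ 0.48432914  0.00074889  0.034     ]]
platecorner bolts [[ 0.74592627  0.05867752  0.012     ]
 [ 0.72529269 -0.2325991   0.012     ]
 [ 0.47480371  0.07535253  0.012     ]
 [ 0.45588649 -0.21462246  0.012     ]]
post [[ 0.66127281 -0.18764156  0.048     ]] nut [[ 0.49606117 -0.20396902  0.028     ]]
1.1669312
```

View pics/topz.png

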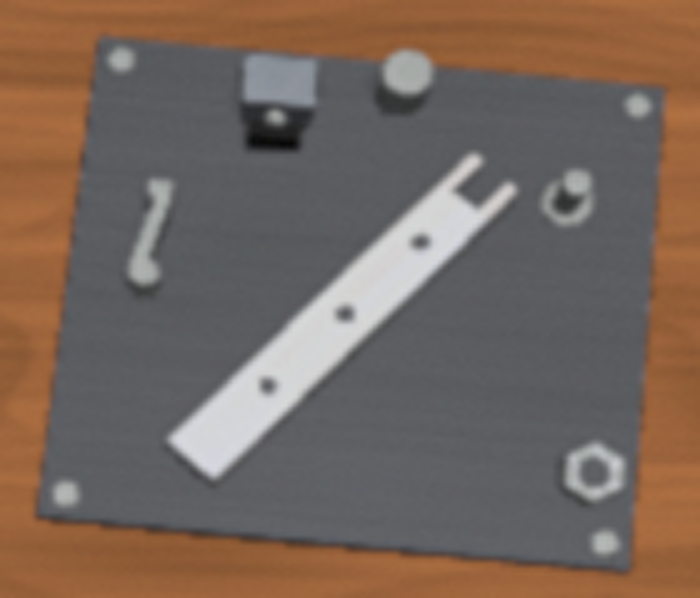

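Bar: centre about (0.584, -0.067), pointing 138° in world. Jig line at about 86°, so the bar is about 0.9 rad open. Post at about (0.661, -0.188). I'll bring the wrist camera over the jig, with the tool's x axis along the bar.

Call:
apply_moves([
  {"rotation": [0, 0, -0.12], "offset": [0.032, -0.024, 0], "gripper": 1},
  {"rotation": [0, 0, -0.12], "offset": [0.035, -0.02, 0], "gripper": 1},
  {"rotation": [0, 0, -0.12], "offset": [0.037, -0.015, 0], "gripper": 1},
  {"rotation": [0, 0, -0.12], "offset": [0.0385, -0.011, 0], "gripper": 1},
  {"rotation": [0, 0, -0.12], "offset": [0.0395, -0.006, 0], "gripper": 1},
  {"rotation": [0, 0, -0.12], "offset": [0.04, -0.001, 0], "gripper": 1},
  {"rotation": [0, 0, -0.12], "offset": [0.04, 0.0035, 0], "gripper": 1},
  {"rotation": [0, 0, -0.12], "offset": [0.039, 0.008, 0], "gripper": 1},
])

```text
time_s: 0.87
tool_pos: [0.4086, -0.357, 0.1897]
ee_rot: [0.781, 0.625, -0.004, -0.001]
ft_force: [1.0, -0.1, -0.2]
width: 0.087
```

Call:
apply_moves([
  {"rotation": [0, 0, -0.12], "offset": [0.037, 0.0145, -0.005], "gripper": 1},
  {"rotation": [0, 0, -0.12], "offset": [0.035, 0.019, -0.005], "gripper": 1},
  {"rotation": [0, 0, -0.12], "offset": [0.0325, 0.023, -0.005], "gripper": 1},
  {"rotation": [0, 0, -0.12], "offset": [0.03, 0.027, -0.005], "gripper": 1},
  {"rotation": [0, 0, -0.12], "offset": [0.026, 0.03, -0.005], "gripper": 1},
  {"rotation": [0, 0, -0.12], "offset": [0.0225, 0.033, -0.005], "gripper": 1},
  {"rotation": [0, 0, -0.12], "offset": [0.018, 0.0355, -0.005], "gripper": 1},
  {"rotation": [0, 0, -0.12], "offset": [0.014, 0.0375, -0.005], "gripper": 1},
  {"rotation": [0, 0, -0.12], "offset": [0, 0, -0.005], "gripper": 1},
  {"rotation": [0, 0, 0], "offset": [0, 0, 0], "gripper": 1},
])

```text
time_s: 1.7
tool_pos: [0.5901, -0.065, 0.2342]
ee_rot: [0.319, 0.948, -0.0, -0.003]
ft_force: [0.1, -1.8, -0.4]
width: 0.087
```

Run:
```python
from h import *
o=bot.get_obs();print(o["time_s"],o["tool_pos"],o["joint_positions"].round(2),o["ft_force"].round(1),Ro.from_quat(o["ee_rot"]).as_matrix().round(3))
c=cam("wrist"); cv2.imwrite("pics/w1.png",c["image"])
import pickle; pickle.dump(c,open("w1.pkl","wb"))
```

```text
1.7 [ 0.5900601  -0.06501675  0.23416373] [ 0.57  0.39 -0.7   1.65  0.27  1.2   0.73] [ 0.1 -1.8 -0.4] [[-0.797  0.604 -0.005]
 [ 0.604  0.797  0.001]
 [ 0.004 -0.003 -1.   ]]
```

View pics/w1.png

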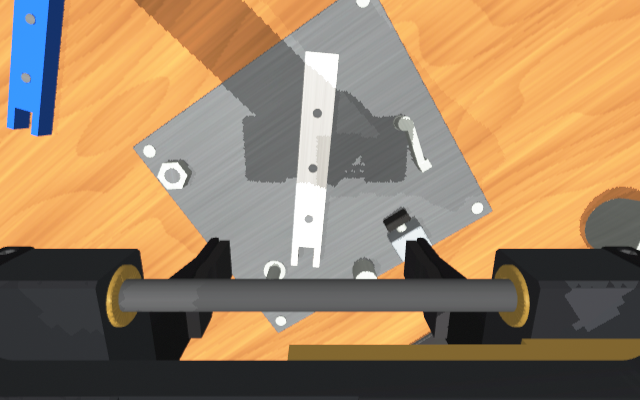

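The wrist view shows the bar clear of the gripper, with its plain end at the top near (322,53) and its slot at (306,262). The post is at (274,268), the nut at (172,175), the catch at (405,125) to (428,168), and the stop at (397,218). I'll measure from the depth.

```bash
cat >> h.py <<'E'
def cloud(c):
    v,u=np.mgrid[0:400,0:640]; z=c["range_z"].astype(float)
    p=np.stack([(u-c["cx"])/c["f"]*z,(v-c["cy"])/c["f"]*z,z],-1)@c["Rw"].T+c["o"]; p[z==0]=np.nan; return p
def comps(m):
    n,l,s,ce=cv2.connectedComponentsWithStats(m.astype(np.uint8)); return [(s[i],ce[i],l==i) for i in range(1,n) if s[i,4]>25]
E
python3 - <<'E'
from h import *
import pickle
c=pickle.load(open("w1.pkl","rb")); P=cloud(c); Z=P[...,2]
print("plate z",np.nanmedian(Z[180:230,220:280]))
vis=np.clip((Z+0.01)/0.08*255,0,255); vis=np.nan_to_num(vis).astype(np.uint8); cv2.imwrite("pics/z1.png",vis)
m=(Z>0.022)&(Z<0.06); m[238:,:]&=False; 
m2=(Z>0.022)&(Z<0.06)
for s,ce,l in comps(m2): print(s,ce.round(1),np.nanmedian(Z[l]).round(4),np.nanmedian(P[l],0).round(4))
big=max(comps(m2&(np.abs(Z-0.034)<0.008)&(np.indices(Z.shape)[1]<345)&(np.indices(Z.shape)[1]>285)),key=lambda t:t[0][4])
Q=P[big[2]]; r=cv2.minAreaRect(Q[:,:2].astype(np.float32)); print(r, np.median(Q[:,2]), cv2.boxPoints(r))
E
```

```text
plate z 0.01163021598571412
[14  0  9 16 44] [17.9  7.2] 0.0223 [ 0.2694 -0.2082  0.0223]
[33  3 15  9 26] [39.3  7.6] 0.0225 [ 0.2829 -0.1904  0.0225]
[ 12  10  30  64 308] [28.9 38.6] 0.0224 [ 0.2963 -0.221   0.0224]
[13 15 11 12 39] [17.  21.2] 0.0225 [ 0.2784 -0.2191  0.0225]
[13 28 12 16 50] [19.5 35.6] 0.0226 [ 0.2883 -0.228   0.0226]
[38 36  8 12 35] [41.1 41.7] 0.0224 [ 0.3057 -0.2143  0.0224]
[33 48 12 12 56] [38.9 54.5] 0.0224 [ 0.3123 -0.2254  0.0224]
[11 50  8  9 32] [14.5 54.2] 0.0223 [ 0.2969 -0.2462  0.0223]
[ 291   52   48  216 6222] [313.8 152. ] 0.0337 [ 0.5683 -0.054   0.0337]
[10 65 11 10 26] [13.9 69.8] 0.0224 [ 0.306  -0.2575  0.0224]
[20 66 21 17 78] [31.1 75.4] 0.0225 [ 0.3217 -0.2501  0.0225]
[20 83 22 16 73] [31.3 89.7] 0.0225 [ 0.3306 -0.2588  0.0225]
[ 8 94 17 12 43] [17.3 99.3] 0.0223 [ 0.3289 -0.2787  0.0223]
[28 98 12 15 42] [ 32.9 106.3] 0.0223 [ 0.344  -0.2714  0.0223]
[395 117  37  56 681] [413.  142.3] 0.0348 [0.6263 0.0378 0.0348]
[158 162  32  28 649] [172.9 175.4] 0.0277 [ 0.494  -0.1999  0.0277]
[ 595  201   45   48 1220] [616.1 223.8] 0.0403 [0.8402 0.1695 0.0403]
[ 384  211   48   51 1009] [403.7 232.6] 0.0371 [ 0.7086 -0.0279  0.0371]
[353 263  24  16 314] [364.1 271.5] 0.0412 [ 0.718  -0.0926  0.0412]
[266 269  14  10 108] [273.  274.2] 0.0329 [ 0.6566 -0.184   0.0329]
[435 339  13   6  48] [441.7 342.2] 0.0261 [ 0.8701 -0.0727  0.0261]
((0.5831697583198547, -0.06732726097106934), (0.03402057662606239, 0.24049077928066254), 47.99638748168945) 0.03366228539887753 [[ 4.8243219e-01  4.9785245e-04]
 [ 6.6114157e-01 -1.6043314e-01]
 [ 6.8390733e-01 -1.3515237e-01]
 [ 5.0519794e-01  2.5778621e-02]]
```

View pics/z1.png

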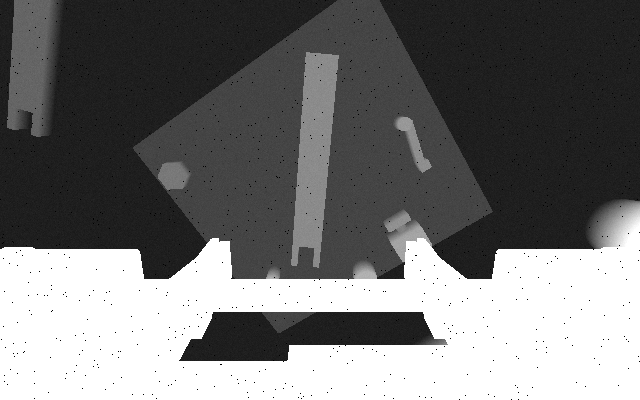

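Run:
```python
from h import *
import pickle
c=pickle.load(open("w1.pkl","rb"))
def platefit(c,zlo=0.006,zhi=0.05):
    P=cloud(c); Z=cv2.medianBlur(np.nan_to_num(P[...,2]).astype(np.float32),5)
    m=(Z>zlo)&(Z<zhi)
    big=max(comps(m),key=lambda t:t[0][4])
    return P,Z,big
# wrist: corner pixels and edges
P,Z,_=platefit(c)
m=((Z>0.007)&(Z<0.05)).astype(np.uint8)
# sample edges along rows: left edge rows 60..140 (x=-220 side), 160..240 (y=-50 side); right edge rows 20..190 (y=270 side)
def edge(rows,first):
    pts=[]
    for r in rows:
        x=np.where(m[r,120:500])[0]+120
        if first: 
            pts.append((x[0]-0.5,r))
        else: pts.append((x[-1]+0.5,r))
    return np.array(pts)
for nm,rows,f in(("x-220",range(20,140,3),1),("y-50",range(155,235,3),1),("y270",range(30,195,3),0)):
    W=ray(c,edge(rows,f),0.012)[:,:2]
    l=cv2.fitLine(W.astype(np.float32),cv2.DIST_HUBER,0,1e-4,1e-4).ravel()
    print(nm,l,np.degrees(np.arctan2(l[1],l[0])))
    if nm=="y-50": L1=l
    if nm=="x-220": L0=l
    if nm=="y270": L2=l
# directions
def nrm(l): return l/np.hypot(*l)
d=[nrm(L1[:2]),nrm(L2[:2])]; 
a=np.mean([np.degrees(np.arctan2(*(x*np.sign(x[0]))[::-1])) for x in d]); b=np.degrees(np.arctan2(L0[1],L0[0]))%180
print("jig x angle",a,"jig y angle",b)
th=np.radians((a+b-90)/2 if b>45 else a); jx=np.array([np.cos(th),np.sin(th)]); jy=np.array([-jx[1],jx[0]])
p1=L1[2:]@jy; p2=L2[2:]@jy; p0=L0[2:]@jx; print("width",p2-p1)
post=jx*(p0+0.22)+jy*((p1+0.05+p2-0.27)/2); print("theta",np.degrees(th),"post from plate",post)
J=lambda X:np.array([(X-post)@jx,(X-post)@jy]).round(4)
print("catch pin px", J(ray(c,[[404,124]],0.03)[0,:2]), "stop box",J(np.array([.7086,-.0279])),"socket",J(np.array([.718,-.0926])))
t=cam("top"); P=cloud(t); Z=P[...,2]
sub=np.zeros(Z.shape,bool); sub[95:215,285:425]=1
for s,ce,l in comps((Z>0.02)&(Z<0.07)&sub): print(s,np.nanmedian(P[l],0).round(4),np.nanmax(Z[l]),J(np.nanmedian(P[l],0)[:2]))
l=(Z>0.042)&(Z<0.06)&sub; 
for s,ce,k in comps(l)or[]: print("hi",s,np.nanmean(P[k],0))
k=l.copy();k[:,:390]=0;k[:,410:]=0; print("post top",k.sum(),np.nanmean(P[k],0))
print(ray(t,[[285+577/5-.5,90+182/4.6-.5]],0.048))
```

```text
x-220 [ 0.07375982  0.997276    0.44945502 -0.08537766] 85.77003
y-50 [ 0.99733424 -0.07296843  0.5002073  -0.22675103] -4.1845016
y270 [ 0.9972391  -0.07425725  0.6222329   0.08332694] -4.258547
jig x angle -4.2215242 jig y angle 85.77003
width 0.31822664
theta -4.22575 post from plate [ 0.66236246 -0.18948503]
catch pin px [-0.0743  0.2262] stop box [0.0342 0.1646] socket [0.0483 0.1007]
[334 116  11   7  58] [ 0.6922 -0.0261  0.035 ] 0.04096655188204035 [0.0178 0.1652]
[311 129   9  25 109] [0.6277 0.0372 0.0359] 0.043626354257290334 [-0.0513  0.2235]
[319 136  52  59 888] [ 0.5591 -0.0461  0.0346] 0.04091695479522639 [-0.1135  0.1354]
post top 0 [nan nan nan]
[[ 0.66397756 -0.19006214  0.048     ]]<stdin>:43: RuntimeWarning: Mean of empty slice
```

Measurements agree: the bar comes out at 34.0 × 240.5 mm, the plate is 318 mm wide, and the catch pin lands within 1 mm of (-75, 226). Post at (0.663, -0.190), jig yaw -4.2°. I'll grip the bar about 200 mm from the pivot, which is clear of the stop and catch at the end.

Call:
apply_moves([
  {"rotation": [0, 0, 0.042], "offset": [0.034, 0.001, 0], "gripper": 1},
  {"rotation": [0, 0, 0.042], "offset": [0.034, 0.002, 0], "gripper": 1},
  {"rotation": [0, 0, 0], "offset": [0.034, 0.003, 0], "gripper": 1},
  {"rotation": [0, 0, 0], "offset": [0, 0, 0.035], "gripper": 1},
  {"rotation": [0, 0, 0], "offset": [0, 0, 0.035], "gripper": 1},
  {"rotation": [0, 0, 0], "offset": [0, 0, 0.035], "gripper": 1},
  {"rotation": [0, 0, 0], "offset": [0, 0, 0.03], "gripper": 1},
  {"rotation": [0, 0, 0], "offset": [0, 0, 0], "gripper": 1},
])

```text
time_s: 2.47
tool_pos: [0.5088, -0.0095, 0.0939]
ee_rot: [0.387, 0.922, -0.005, 0.0]
ft_force: [-1.5, -1.6, -0.1]
width: 0.0874
```

```bash
cat >> h.py <<'E'
POST=np.array([0.663,-0.190]); TH=np.radians(-4.23)
def st():
    o=bot.get_obs(); R=Ro.from_quat(o["ee_rot"]).as_matrix(); a=np.degrees(np.arctan2(R[1,0],R[0,0]))
    print("t%.2f pos %s xang %.2f tilt %s"%(o["time_s"],o["tool_pos"].round(4),a,R[:2,2].round(4)))
    F=R.T@o["ft_force"]; print("F tool",F.round(1),"M world",o["moment"].round(2),"w %.4f"%o["width"])
    return o,R,a
def to(o,R,x,y): # offset in tool axes to reach world xy
    d=np.array([x,y,o["tool_pos"][2]])-o["tool_pos"]; return (R.T@d).round(4)
E
python3 - <<'E'
from h import *
o,R,a=st(); print(to(o,R,.5111,-.0024))
E
```

```text
t2.47 pos [ 0.5088 -0.0095  0.0939] xang 134.49 tilt [-0.0037 -0.0091]
F tool [-0.1 -2.2  0.1] M world [-0.02 -0.08 -0.02] w 0.0874
[ 0.0035  0.0066 -0.0001]
```

Call:
apply_moves([
  {"rotation": [-0.009, 0.004, -0.06], "offset": [0.0035, 0.0065, 0.01], "gripper": 1},
  {"rotation": [0, 0, 0], "offset": [0, 0, 0], "gripper": 1},
  {"rotation": [0, 0, 0], "offset": [0, 0, 0.02], "gripper": 1},
  {"rotation": [0, 0, 0], "offset": [0, 0, 0.02], "gripper": 1},
  {"rotation": [0, 0, 0], "offset": [0, 0, 0], "gripper": 1},
])

```text
time_s: 2.88
tool_pos: [0.5125, -0.0105, 0.047]
ee_rot: [0.369, 0.929, -0.002, 0.002]
ft_force: [-0.0, -0.4, 0.1]
width: 0.0875
```

Run:
```python
from h import *
o,R,a=st(); print(to(o,R,.5111,-.0024))
c=cam("wrist"); cv2.imwrite("pics/w2.png",c["image"])
```

```text
t2.88 pos [ 0.5125 -0.0105  0.047 ] xang 136.67 tilt [ 0.0028 -0.0052]
F tool [-0.3 -0.3 -0. ] M world [ 0.05 -0.12  0.01] w 0.0875
[ 0.0066  0.0049 -0.    ]
```

View pics/w2.png

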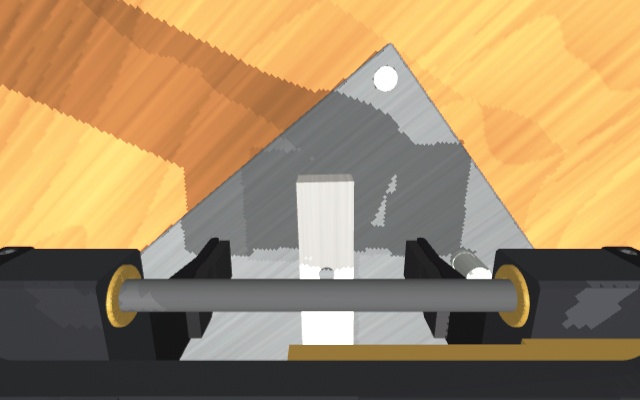

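The bar (u 297–354) lies centred between the jaws and nearly parallel to them. I'll correct the last few millimetres and descend.

Call:
apply_moves([
  {"rotation": [-0.004, -0.004, -0.024], "offset": [0.007, 0.005, 0.008], "gripper": 1},
  {"rotation": [0, 0, 0], "offset": [0, 0, 0.01], "gripper": 1},
  {"rotation": [0, 0, 0], "offset": [0, 0, 0.008], "gripper": 1},
  {"rotation": [0, 0, 0], "offset": [0, 0, 0], "gripper": 1},
  {"rotation": [0, 0, 0], "offset": [0, 0, 0], "gripper": 1},
])

```text
time_s: 3.35
tool_pos: [0.5166, -0.0024, 0.0261]
ee_rot: [0.359, 0.933, 0.001, 0.011]
ft_force: [0.7, -0.2, 0.3]
width: 0.0869
```

Run:
```python
from h import *
o,R,a=st(); print(to(o,R,.5111,-.0024))
```

```text
t3.35 pos [ 0.5166 -0.0024  0.0261] xang 137.87 tilt [ 0.0211 -0.007 ]
F tool [-0.7  0.3 -0.3] M world [ 0.05 -0.09  0.  ] w 0.0869
[ 0.0041 -0.0037 -0.0001]
```

Call:
apply_moves([
  {"rotation": [0.009, 0.02, 0], "offset": [0.004, -0.004, 0.004], "gripper": 1},
  {"rotation": [0, 0, 0], "offset": [0, 0, 0.003], "gripper": 1},
  {"rotation": [0, 0, 0], "offset": [0, 0, 0], "gripper": 1},
  {"rotation": [0, 0, 0], "offset": [0, 0, 0], "gripper": 1},
])

```text
time_s: 3.68
tool_pos: [0.5109, -0.0028, 0.0188]
ee_rot: [0.36, 0.933, -0.0, -0.001]
ft_force: [-1.1, -0.5, 0.2]
width: 0.0865
```

Run:
```python
from h import *
o,R,a=st(); print(to(o,R,.5111,-.0024))
```

```text
t3.68 pos [ 0.5109 -0.0028  0.0188] xang 137.85 tilt [-0.0013  0.0004]
F tool [ 0.5 -1.1 -0.2] M world [ 0.09 -0.1  -0.02] w 0.0865
[ 0.0001  0.0004 -0.    ]
```

Position and tilt are right, so I'll close on the bar.

Call:
apply_moves([
  {"rotation": [0, 0, 0], "offset": [0, 0, 0], "gripper": 0},
  {"rotation": [0, 0, 0], "offset": [0, 0, 0], "gripper": 0},
  {"rotation": [0, 0, 0], "offset": [0, 0, 0], "gripper": 0},
  {"rotation": [0, 0, 0], "offset": [0, 0, 0], "gripper": 0},
  {"rotation": [0, 0, 0], "offset": [0, 0, 0], "gripper": 0},
  {"rotation": [0, 0, 0], "offset": [0, 0, 0], "gripper": 0},
  {"rotation": [0, 0, 0], "offset": [0, 0, 0], "gripper": 0},
  {"rotation": [0, 0, 0], "offset": [0, 0, 0], "gripper": 0},
])

```text
time_s: 4.35
tool_pos: [0.5114, -0.0028, 0.0193]
ee_rot: [0.36, 0.933, 0.0, -0.0]
ft_force: [0.1, -0.1, -0.4]
width: 0.0419
```

Run:
```python
from h import *
o,R,a=st()
```

```text
t4.35 pos [ 0.5114 -0.0028  0.0193] xang 137.84 tilt [-0.0002  0.0004]
F tool [-0.2  0.   0.4] M world [ 0.12 -0.15 -0.01] w 0.0419
```

Call:
apply_moves([
  {"rotation": [0, 0, 0], "offset": [0, 0, 0], "gripper": 0},
  {"rotation": [0, 0, 0], "offset": [0, 0, 0], "gripper": 0},
  {"rotation": [0, 0, 0], "offset": [0, 0, 0], "gripper": 0},
  {"rotation": [0, 0, 0], "offset": [0, 0, 0], "gripper": 0},
])

```text
time_s: 4.68
tool_pos: [0.5114, -0.0028, 0.0193]
ee_rot: [0.36, 0.933, 0.0, -0.0]
ft_force: [-0.1, 0.2, -0.2]
width: 0.0154
```

Run:
```python
from h import *
o,R,a=st()
```

```text
t4.68 pos [ 0.5114 -0.0028  0.0193] xang 137.84 tilt [-0.0002  0.0004]
F tool [0.2 0.1 0.2] M world [-0.01 -0.08  0.01] w 0.0154
```

The opening is 15 mm, less than the 34 mm bar, so something's off. Looking.

Run:
```python
from h import *
c=cam("wrist"); cv2.imwrite("pics/w3.png",c["image"])
t=cam("top"); cv2.imwrite("pics/t3.png",cv2.resize(t["image"][80:230,260:440],None,fx=4,fy=4))
P=cloud(t)[...,2]
```

```text
(no output)
```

View pics/w3.png

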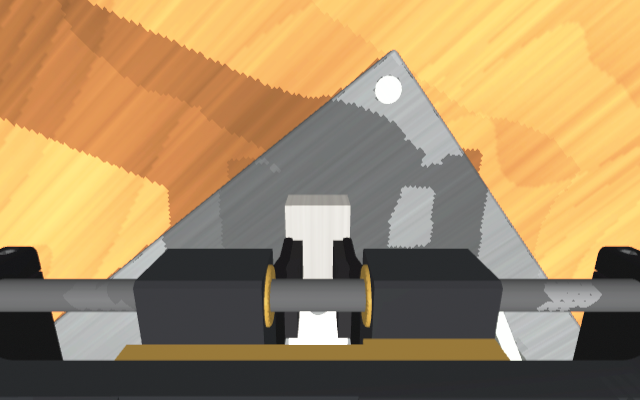

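View pics/t3.png

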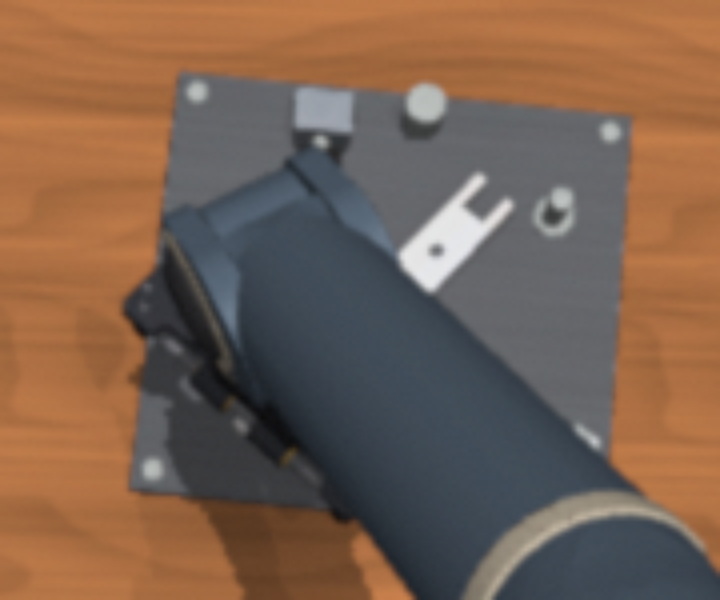

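Run:
```python
from h import *
c=cam("wrist"); o,R,a=st()
cv2.imwrite("pics/w3z.png",cv2.resize(c["image"][180:350,230:410],None,fx=3.3,fy=3.3,interpolation=cv2.INTER_CUBIC))
P=cloud(c)
for r in (230,255,265,320,340): print(r,[ "%d:%.3f"%(u,P[r,u,2]) for u in range(270,376,6)])
```

```text
t4.83 pos [ 0.5114 -0.0028  0.0193] xang 137.84 tilt [-0.0002  0.0004]
F tool [ 1.  -1.4  1.2] M world [-0.   -0.12  0.01] w 0.0042
230 ['270:0.011', '276:0.011', '282:0.012', '288:0.033', '294:0.034', '300:0.033', '306:0.033', '312:0.034', '318:0.032', '324:0.034', '330:0.034', '336:0.035', '342:0.033', '348:0.033', '354:0.012', '360:0.012', '366:nan', '372:0.013']
255 ['270:0.126', '276:0.126', '282:0.126', '288:0.035', '294:0.068', '300:0.064', '306:0.063', '312:0.033', '318:0.033', '324:0.034', '330:0.063', '336:0.064', '342:0.068', '348:0.120', '354:0.125', '360:0.126', '366:0.126', '372:0.125']
265 ['270:0.132', '276:0.132', '282:0.131', '288:0.076', '294:0.076', '300:0.075', '306:0.074', '312:0.034', '318:0.034', '324:0.034', '330:0.074', '336:0.074', '342:0.077', '348:0.126', '354:0.132', '360:0.131', '366:0.131', '372:0.132']
320 ['270:0.141', '276:0.140', '282:0.137', '288:0.132', '294:0.101', '300:0.096', '306:0.096', '312:0.034', '318:0.034', '324:0.033', '330:0.096', '336:0.096', '342:0.105', '348:0.135', '354:0.138', '360:0.140', '366:0.140', '372:0.140']
340 ['270:0.141', '276:0.139', '282:0.139', '288:0.125', '294:0.103', '300:0.033', '306:0.034', '312:0.033', '318:0.034', '324:0.034', '330:0.034', '336:0.033', '342:0.107', '348:0.141', '354:0.140', '360:0.141', '366:0.140', '372:0.141']
```

View pics/w3z.png

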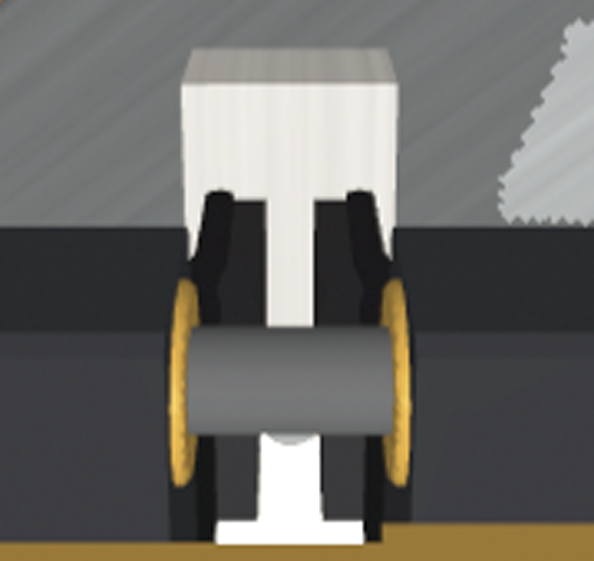

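Run:
```python
from h import *
o,R,a=st();c=cam("wrist"); 
P=cloud(c); T=(P-o["tool_pos"])@R
for r in range(232,262,3): print(r,[ "%d:%s"%(u,(T[r,u]*1000).round(0)) for u in range(288,350,8)])
t=cam("scene"); cv2.imwrite("pics/s3.png",cv2.resize(t["image"][130:330,230:450],None,fx=3.3,fy=3,interpolation=cv2.INTER_CUBIC))
```

```text
t4.83 pos [ 0.5114 -0.0028  0.0193] xang 137.84 tilt [-0.0002  0.0004]
F tool [ 1.  -1.4  1.2] M world [-0.   -0.12  0.01] w 0.0042
232 ['288:[  9. -16. -15.]', '296:[  9. -11. -14.]', '304:[  9.  -7. -15.]', '312:[  9.  -3. -14.]', '320:[  9.   1. -14.]', '328:[  9.   6. -14.]', '336:[  9.  10. -14.]', '344:[  9.  14. -15.]']
235 ['288:[  7. -16. -14.]', '296:[  7. -11. -14.]', '304:[  8.  -7. -14.]', '312:[  7.  -3. -14.]', '320:[  7.   1. -14.]', '328:[  7.   6. -13.]', '336:[  7.  10. -14.]', '344:[  8.  14. -15.]']
238 ['288:[  6. -16. -14.]', '296:[ 11. -11. -28.]', '304:[  6.  -7. -14.]', '312:[  6.  -3. -14.]', '320:[  6.   1. -14.]', '328:[  6.   6. -14.]', '336:[ 11.   9. -28.]', '344:[  6.  14. -15.]']
241 ['288:[  4. -16. -14.]', '296:[ 12. -10. -33.]', '304:[ 10.  -7. -30.]', '312:[ 10.  -3. -29.]', '320:[  4.   1. -15.]', '328:[ 10.   5. -28.]', '336:[ 11.   9. -31.]', '344:[  4.  14. -14.]']
244 ['288:[  3. -16. -15.]', '296:[ 11. -10. -35.]', '304:[  9.  -7. -31.]', '312:[ 10.  -3. -32.]', '320:[  2.   1. -13.]', '328:[ 10.   5. -32.]', '336:[ 11.   9. -35.]', '344:[ 
[... 325 characters left out ...]
-1.   1. -14.]', '328:[ 10.   5. -39.]', '336:[ 11.   8. -43.]', '344:[  38.    7. -104.]']
253 ['288:[  38.   -8. -105.]', '296:[ 11. -10. -46.]', '304:[ 10.  -6. -43.]', '312:[ 10.  -3. -42.]', '320:[ -3.   1. -15.]', '328:[ 10.   5. -43.]', '336:[ 11.   8. -45.]', '344:[  38.    7. -105.]']
256 ['288:[  38.   -7. -108.]', '296:[ 11.  -9. -49.]', '304:[  9.  -6. -44.]', '312:[ 10.  -2. -45.]', '320:[ -5.   1. -14.]', '328:[  9.   5. -45.]', '336:[ 11.   8. -49.]', '344:[  37.    7. -105.]']
259 ['288:[  38.   -7. -108.]', '296:[ 11.  -9. -51.]', '304:[  9.  -6. -48.]', '312:[ 10.  -2. -49.]', '320:[ -7.   1. -14.]', '328:[ 10.   5. -49.]', '336:[ 12.   8. -53.]', '344:[  35.    7. -103.]']
```

View pics/s3.png

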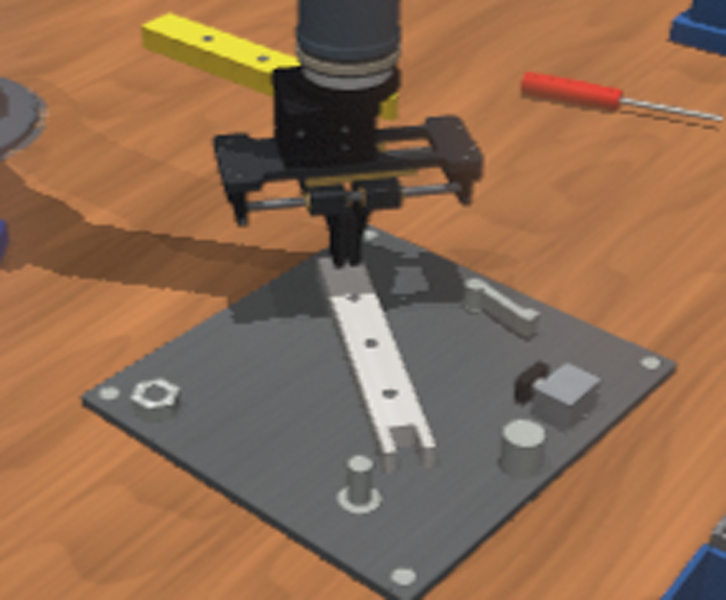

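The depth shows the finger tips really end about 27 mm behind the reported TCP, at tool z ≈ -27 mm. They closed about 12 mm above the bar and never touched it. I'll reopen, then lower to TCP z ≈ -0.009 in small steps while watching the force.

Call:
apply_moves([
  {"rotation": [0, 0, 0], "offset": [0, 0, 0], "gripper": 0.75},
  {"rotation": [0, 0, 0], "offset": [0, 0, 0], "gripper": 0.75},
  {"rotation": [0, 0, 0], "offset": [0, 0, 0], "gripper": 0.75},
  {"rotation": [0, 0, 0], "offset": [0, 0, 0], "gripper": 0.75},
  {"rotation": [0, 0, 0], "offset": [0, 0, 0], "gripper": 0.75},
  {"rotation": [0, 0, 0], "offset": [0, 0, 0], "gripper": 0.75},
  {"rotation": [0, 0, 0], "offset": [0, 0, 0], "gripper": 0.75},
  {"rotation": [0, 0, 0], "offset": [0, 0, 0], "gripper": 0.75},
  {"rotation": [0, 0, 0], "offset": [0, 0, 0], "gripper": 0.75},
  {"rotation": [0, 0, 0], "offset": [0, 0, 0], "gripper": 0.75},
])

```text
time_s: 5.77
tool_pos: [0.5114, -0.0028, 0.0193]
ee_rot: [0.36, 0.933, 0.0, -0.0]
ft_force: [-0.8, -0.2, 0.9]
width: 0.0597
```

Run:
```python
from h import *
o,R,a=st();c=cam("wrist"); cv2.imwrite("pics/w4.png",c["image"])
P=cloud(c); T=(P-o["tool_pos"])@R*1000
for r in range(222,262,4): print(r,[ "%d:%s"%(u,(T[r,u]).round(0)) for u in list(range(218,250,6))+list(range(386,420,6)) if -70<T[r,u,2]<-20])
```

```text
t5.77 pos [ 0.5114 -0.0028  0.0193] xang 137.83 tilt [-0.0003  0.0004]
F tool [ 0.5 -0.7 -0.9] M world [ 0.06 -0.18 -0.03] w 0.0597
222 []
226 []
230 []
234 []
238 ['242:[ 12. -37. -29.]', '392:[ 11.  37. -28.]']
242 ['242:[ 11. -36. -33.]', '248:[ 10. -34. -29.]', '386:[ 10.  33. -30.]', '392:[ 12.  35. -34.]', '398:[ 11.  38. -34.]']
246 ['236:[ 11. -38. -37.]', '242:[ 12. -35. -39.]', '248:[ 10. -33. -34.]', '386:[ 10.  32. -34.]', '392:[ 11.  35. -37.]', '398:[ 11.  37. -37.]']
250 ['236:[ 11. -37. -42.]', '242:[ 10. -35. -40.]', '248:[ 10. -32. -40.]', '386:[  9.  32. -38.]', '392:[ 10.  34. -39.]', '398:[ 12.  36. -43.]']
254 ['230:[ 12. -38. -48.]', '236:[ 11. -36. -47.]', '242:[ 10. -34. -44.]', '248:[ 10. -31. -44.]', '386:[ 10.  31. -43.]', '392:[ 10.  33. -45.]', '398:[ 11.  35. -47.]', '404:[ 11.  38. -47.]']
258 ['230:[ 11. -38. -50.]', '236:[ 11. -35. -51.]', '242:[ 10. -33. -48.]', '248:[ 10. -30. -49.]', '386:[  9.  30. -47.]', '392:[ 10.  33. -48.]', '398:[ 11.  35. -50.]', '404:[ 11.  37. -50.]']
```

View pics/w4.png

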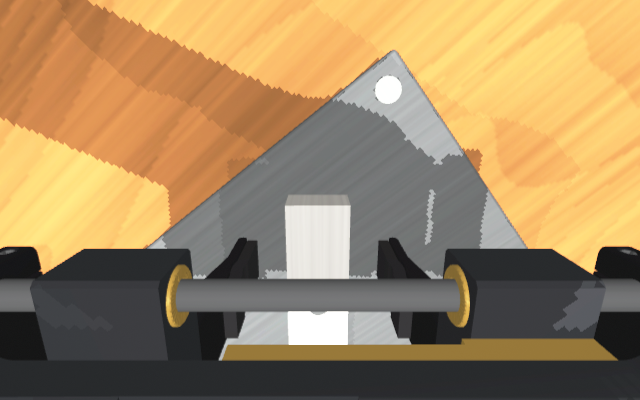

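Call:
apply_moves([
  {"rotation": [0, 0, 0], "offset": [0, 0, 0.008], "gripper": 0.75},
  {"rotation": [0, 0, 0], "offset": [0, 0, 0.006], "gripper": 0.75},
  {"rotation": [0, 0, 0], "offset": [0, 0, 0], "gripper": 0.75},
  {"rotation": [0, 0, 0], "offset": [0, 0, 0], "gripper": 0.75},
])

```text
time_s: 6.15
tool_pos: [0.5112, -0.0029, 0.0036]
ee_rot: [0.36, 0.933, 0.0, -0.0]
ft_force: [0.5, 1.2, -0.1]
width: 0.0651
```

Run:
```python
from h import *
o,R,a=st(); print(to(o,R,.5111,-.0024))
```

```text
t6.15 pos [ 0.5112 -0.0029  0.0036] xang 137.83 tilt [-0.0006  0.0003]
F tool [0.4 1.2 0.1] M world [ 0.07 -0.2   0.06] w 0.0651
[0.0005 0.0003 0.    ]
```

Call:
apply_moves([
  {"rotation": [0, 0, 0], "offset": [0, 0, 0.006], "gripper": 0.75},
  {"rotation": [0, 0, 0], "offset": [0, 0, 0.004], "gripper": 0.75},
  {"rotation": [0, 0, 0], "offset": [0, 0, 0], "gripper": 0.75},
  {"rotation": [0, 0, 0], "offset": [0, 0, 0], "gripper": 0.75},
])

```text
time_s: 6.48
tool_pos: [0.5109, -0.0028, -0.008]
ee_rot: [0.36, 0.933, -0.0, -0.001]
ft_force: [0.4, -0.0, -0.2]
width: 0.065
```

Run:
```python
from h import *
o,R,a=st(); print(to(o,R,.5111,-.0024))
c=cam("wrist"); cv2.imwrite("pics/w5.png",c["image"])
P=cloud(c)
for r in range(226,262,4): print(r,[ "%d:%.4f"%(u,P[r,u,2]) for u in list(range(218,260,6))+list(range(380,420,6)) if P[r,u,2]>.016])
```

```text
t6.48 pos [ 0.5109 -0.0028 -0.008 ] xang 137.84 tilt [-0.0016  0.0005]
F tool [-0.3  0.2  0.2] M world [ 0.   -0.12  0.02] w 0.0650
[ 0.0001  0.0004 -0.    ]
226 []
230 []
234 []
238 ['236:0.0204', '398:0.0194']
242 ['236:0.0249', '242:0.0216', '248:0.0210', '386:0.0218', '392:0.0214', '398:0.0239', '404:0.0256']
246 ['230:0.0301', '236:0.0306', '242:0.0270', '248:0.0262', '386:0.0263', '392:0.0264', '398:0.0298', '404:0.0301']
250 ['230:0.0332', '236:0.0311', '242:0.0308', '248:0.0279', '386:0.0265', '392:0.0311', '398:0.0321', '404:0.0335']
254 ['224:0.0394', '230:0.0392', '236:0.0347', '242:0.0366', '248:0.0291', '386:0.0262', '392:0.0355', '398:0.0361', '404:0.0395', '410:0.0389']
258 ['224:0.0424', '230:0.0439', '236:0.0396', '242:0.0401', '248:0.0299', '386:0.0262', '392:0.0398', '398:0.0401', '404:0.0412', '410:0.0431']
```

View pics/w5.png

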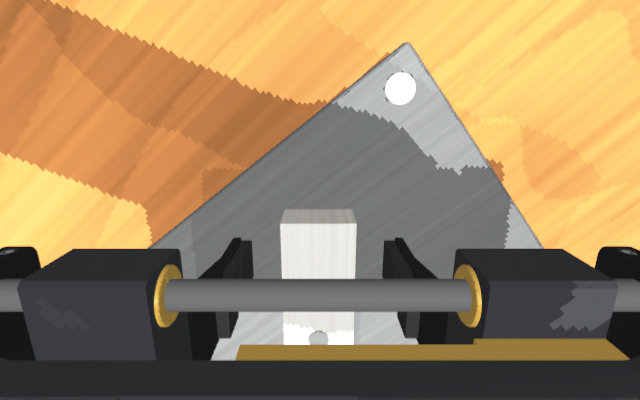

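The tips are now at z ≈ 0.019 on both sides of the bar, with no contact. Closing.

Call:
apply_moves([
  {"rotation": [0, 0, 0], "offset": [0, 0, 0], "gripper": 0.2},
  {"rotation": [0, 0, 0], "offset": [0, 0, 0], "gripper": 0.2},
  {"rotation": [0, 0, 0], "offset": [0, 0, 0], "gripper": 0.2},
  {"rotation": [0, 0, 0], "offset": [0, 0, 0], "gripper": 0.2},
  {"rotation": [0, 0, 0], "offset": [0, 0, 0], "gripper": 0.2},
  {"rotation": [0, 0, 0], "offset": [0, 0, 0], "gripper": 0.2},
  {"rotation": [0, 0, 0], "offset": [0, 0, 0], "gripper": 0.2},
  {"rotation": [0, 0, 0], "offset": [0, 0, 0], "gripper": 0.2},
])

```text
time_s: 7.2
tool_pos: [0.5115, -0.0028, -0.0073]
ee_rot: [0.36, 0.933, 0.0, -0.0]
ft_force: [-0.2, 0.1, 0.1]
width: 0.0333
```

Run:
```python
from h import *
o,R,a=st()
c=cam("wrist"); cv2.imwrite("pics/w6.png",c["image"])
```

```text
t7.20 pos [ 0.5115 -0.0028 -0.0073] xang 137.84 tilt [0.0001 0.0005]
F tool [ 0.3 -0.1 -0.1] M world [ 0.1  -0.15  0.01] w 0.0333
```

View pics/w6.png

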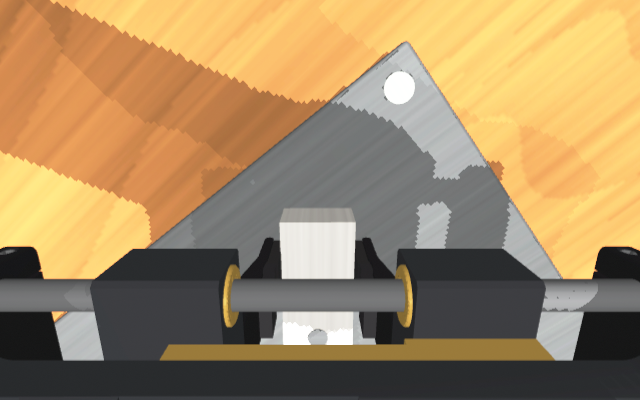

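Gripped: width 33 mm, jaws on both sides. I'll turn the bar to about 0.7 rad open and line it up in front of the post.

Call:
apply_moves([
  {"rotation": [0, 0, 0.05], "offset": [0, 0.0035, 0], "gripper": 0.2},
  {"rotation": [0, 0, 0.05], "offset": [0, 0.0035, 0], "gripper": 0.2},
  {"rotation": [0, 0, 0.05], "offset": [0, 0.0035, 0], "gripper": 0.2},
  {"rotation": [0, 0, 0.03], "offset": [0, 0.002, 0], "gripper": 0.2},
  {"rotation": [0, 0, 0], "offset": [0, 0, 0], "gripper": 0.2},
  {"rotation": [0, 0, 0], "offset": [0, 0, 0], "gripper": 0.2},
])

```text
time_s: 7.75
tool_pos: [0.5218, 0.0069, -0.0072]
ee_rot: [0.444, 0.896, 0.001, 0.001]
ft_force: [-1.0, -0.3, -0.1]
width: 0.0336
```

```bash
cat >> h.py <<'E'
def pv(o,a,L=.1995): # pivot relative post in bar frame given TCP & angle
    d=np.array([np.cos(np.radians(a)),np.sin(np.radians(a))]); x=np.array([d[1],-d[0]])
    p=POST-(o["tool_pos"][:2]-L*d); print("post in pivot frame x,y mm:",(1000*p@x).round(1),(1000*p@d).round(1),"yaw rad %.3f"%np.radians(a-85.77))
E
python3 - <<'E'
from h import *
o,R,a=st(); pv(o,a)
c=cam("top"); cv2.imwrite("pics/t6.png",cv2.resize(c["image"][80:230,260:440],None,fx=4,fy=4,interpolation=cv2.INTER_CUBIC))
c=cam("scene"); cv2.imwrite("pics/s6.png",cv2.resize(c["image"][130:330,230:450],None,fx=3.3,fy=3,interpolation=cv2.INTER_CUBIC))
E
```

```text
t7.75 pos [ 0.5218  0.0069 -0.0072] xang 127.25 tilt [0.0023 0.0015]
F tool [ 0.3 -1.   0.1] M world [-0.03 -0.09 -0.13] w 0.0336
post in pivot frame x,y mm: -6.8 -42.7 yaw rad 0.724
```

View pics/t6.png

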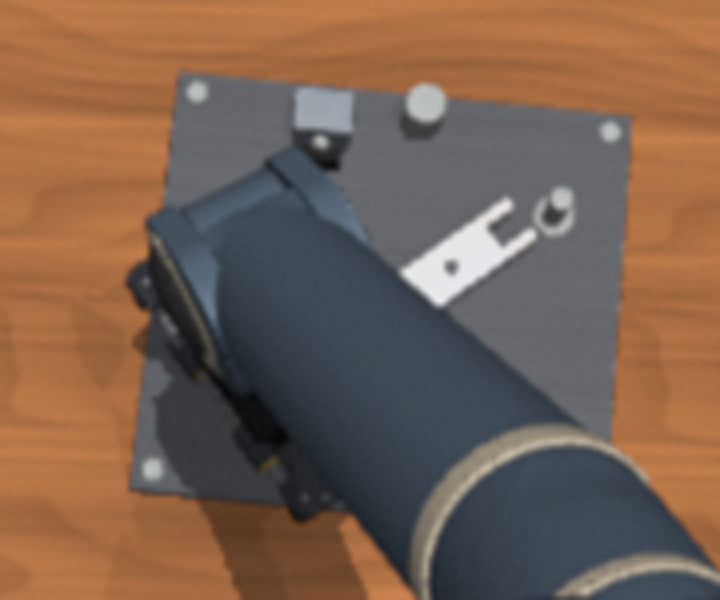

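View pics/s6.png

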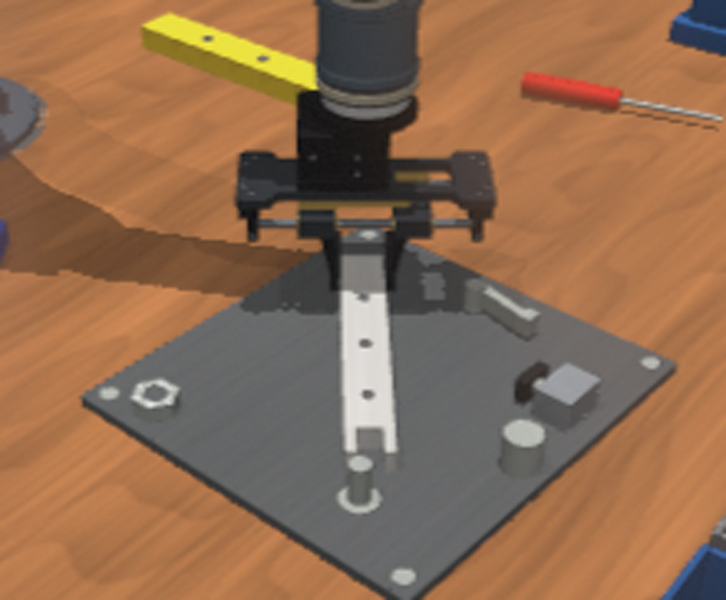

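Call:
apply_moves([
  {"rotation": [0, 0, 0], "offset": [0, -0.004, 0], "gripper": 0.2},
  {"rotation": [0, 0, 0], "offset": [0, -0.002, 0], "gripper": 0.2},
  {"rotation": [0, 0, 0], "offset": [0, 0, 0], "gripper": 0.2},
  {"rotation": [0, 0, 0], "offset": [0, 0, 0], "gripper": 0.2},
])

```text
time_s: 8.18
tool_pos: [0.5169, 0.0035, -0.0072]
ee_rot: [0.443, 0.897, 0.002, 0.001]
ft_force: [1.2, 0.6, -1.0]
width: 0.0334
```

```bash
cat > slot.py <<'E'
from h import *
def slot(tag):
    o,R,a=st(); pv(o,a)
    c=cam("top"); x0,y0=355,110; S=8
    cr=c["image"][y0:y0+60,x0:x0+70]; z=cv2.resize(cr,None,fx=S,fy=S,interpolation=cv2.INTER_CUBIC); cv2.imwrite(f"pics/sl{tag}.png",z)
    g=cv2.cvtColor(z,cv2.COLOR_BGR2GRAY); hsv=cv2.cvtColor(z,cv2.COLOR_BGR2HSV)
    m=((g>165)&(hsv[...,1]<60)).astype(np.uint8)
    out=[]
    for s,ce,l in comps(m):
        if s[4]<400: continue
        cn=cv2.findContours(l.astype(np.uint8),0,1)[0][0]; r=cv2.minAreaRect(cn)
        print(s,ce.round(0)); out.append((s,ce,l))
    return c,z,m,lambda p:(np.atleast_2d(p)+.5)/S-.5+[x0,y0]
E
python3 - <<'E'
from slot import *
c,z,m,f=slot("a")
E
```

```text
t8.18 pos [ 0.5169  0.0035 -0.0072] xang 127.45 tilt [0.0043 0.003 ]
F tool [-0.2  1.3  1.1] M world [ 0.19 -0.29  0.08] w 0.0334
post in pivot frame x,y mm: -1.7 -42.9 yaw rad 0.727
[446   9  31  30 724] [461.  24.]
[ 346  139   36   36 1072] [364. 157.]
[   52   168   269   217 21839] [175. 287.]
[331 191  52  36 597] [362. 213.]
```

View pics/sla.png

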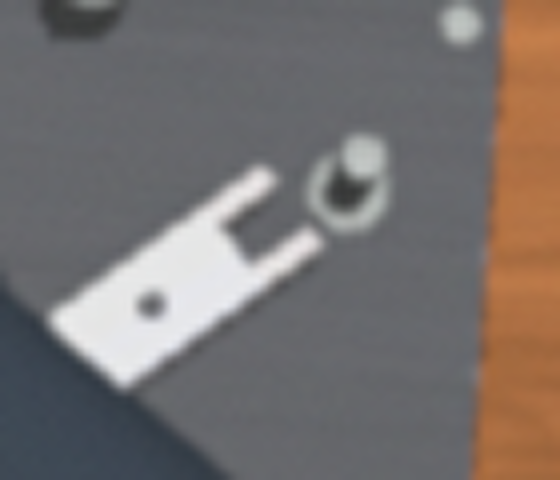

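Run:
```python
from slot import *
c=cam("top"); f=lambda p:(np.atleast_2d(np.array(p,float))+.5)/8-.5+[355,110]
post=ray(c,f([[363,157]]),.048)[0,:2]; ring=ray(c,f([[348,190]]),.013)[0,:2]
tip=ray(c,f([[292,207]]),.034)[0,:2]; 
e=ray(c,f([[52,318],[215,215],[125,386],[258,292]]),.034)[:,:2]
d1=e[0]-e[1]; d2=e[2]-e[3]; print("edge angles",np.degrees(np.arctan2(d1[1],d1[0])),np.degrees(np.arctan2(d2[1],d2[0])))
ang=np.radians(127.4); d=np.array([np.cos(ang),np.sin(ang)]); x=np.array([d[1],-d[0]])
print("post",post,"ring",ring,"tip",tip,"width",(e[1]-e[2])@x)
for q in(post,ring): print("post rel slot mouth: lateral %.4f along %.4f"%((q-tip)@x,(q-tip)@d))
print("axis from edges lateral", ((post-(e[0]+e[2])/2)@x))
```

```text
edge angles 124.74015853327334 127.51221037296435
post [ 0.66363625 -0.1901624 ] ring [ 0.6642584  -0.19064183] tip [ 0.65023223 -0.16833628] width 0.030239529773522948
post rel slot mouth: lateral -0.0026 along -0.0255
post rel slot mouth: lateral -0.0024 along -0.0262
axis from edges lateral -0.0019950169375525947
```

Top view and kinematics agree: the slot needs about -2.3 mm of lateral shift, and the post is about 43 mm from home. I'll shift and close up part of the way.

Call:
apply_moves([
  {"rotation": [0, 0, 0], "offset": [0, -0.002, 0], "gripper": 0.2},
  {"rotation": [0, 0, 0], "offset": [-0.006, 0, 0], "gripper": 0.2},
  {"rotation": [0, 0, 0], "offset": [-0.004, 0, 0], "gripper": 0.2},
  {"rotation": [0, 0, 0], "offset": [0, 0, 0], "gripper": 0.2},
  {"rotation": [0, 0, 0], "offset": [0, 0, 0], "gripper": 0.2},
])

```text
time_s: 8.7
tool_pos: [0.5197, -0.0047, -0.0073]
ee_rot: [0.443, 0.897, 0.002, -0.001]
ft_force: [-0.9, 2.4, 0.1]
width: 0.0335
```

```bash
sed -i 's/^POST=.*TH=/POST=np.array([0.6635,-0.1903]); TH=/' h.py
python3 - <<'E'
from slot import *
slot("b")
E
```

```text
t8.70 pos [ 0.5197 -0.0047 -0.0073] xang 127.46 tilt [0.0002 0.0045]
F tool [ 2.5  0.7 -0.1] M world [0.56 0.2  0.03] w 0.0335
post in pivot frame x,y mm: 1.2 -35.3 yaw rad 0.728
[446   9  31  30 734] [461.  24.]
[ 346  139   36   36 1080] [364. 157.]
[   85   160   298   211 21282] [210. 274.]
```

View pics/slb.png

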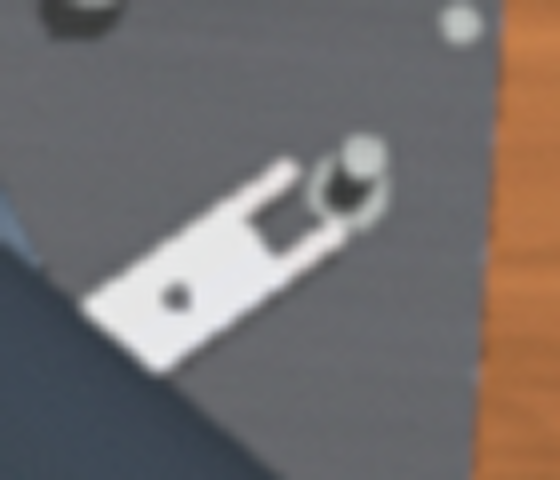

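```bash
cat > m.py <<'E'
from slot import *
def chk(tips,edges,ang,c=None):
    c=c or cam("top"); f=lambda p:(np.atleast_2d(np.array(p,float))+.5)/8-.5+[355,110]
    post=ray(c,f([[363.5,157]]),.048)[0,:2]; ring=ray(c,f([[348,190]]),.013)[0,:2]
    tip=ray(c,f(tips),.034)[:,:2].mean(0); e=ray(c,f(edges),.034)[:,:2].mean(0)
    ang=np.radians(ang); d=np.array([np.cos(ang),np.sin(ang)]); x=np.array([d[1],-d[0]])
    for q in(post,ring): print("lat(tip) %.4f lat(edges) %.4f along mouth %.4f"%((q-tip)@x,(q-e)@x,(q-tip)@d))
E
python3 - <<'E'
from m import *
chk([[289,163],[338,232]],[[82,303],[160,375]],127.4)
c=cam("top"); print(c["image"][110+15:110+36,355+30:355+45].max(-1))
E
```

```text
lat(tip) -0.0012 lat(edges) 0.0006 along mouth -0.0176
lat(tip) -0.0009 lat(edges) 0.0009 along mouth -0.0183
[[109 109 108 108 110 109 109 110 109 109 109 109 107 109 109]
 [106 107 107 108 108 108 109 108 108 108 108 108 109 116 126]
 [107 107 107 106 107 107 108 109 107 108 108 106 114 142 166]
 [107 108 109 106 106 107 107 108 107 107 109 111 123 168 186]
 [109 109 108 109 120 133 124 110 108 111 124 130 135 179 191]
 [107 106 111 130 167 198 175 129 110 129 153 138 121 172 195]
 [106 106 128 175 216 229 205 151 122 149 164 125  93 135 178]
 [121 142 179 217 230 220 176 129 131 163 158 103  68  86 116]
 [172 209 223 227 216 175 124 111 137 163 132  79  61  63  69]
 [217 229 222 195 156 115  96 109 141 167 124  75  62  59  66]
 [229 218 177 130  99  91  99 110 135 166 139  97  73  71  93]
 [219 174 118  89  95 102 106 107 119 144 159 143 123 120 141]
 [193 134  96  95 104 105 105 106 102 112 158 190 184 172 175]
 [217 172 121 105 105 106 106 108 121 141 183 219 207 172 153]
 [229 213 160 115 105 104 109 132 175 209 225 230 210 151 119]
 [230 228 197 138 107 108 134 177 218 230 226 213 175 124 107]
 [232 233 226 185 143 149 189 221 230 221 180 144 116 108 108]
 [234 235 234 225 206 213 226 227 216 174 120  91  99 106 108]
 [235 235 234 233 231 230 223 195 157 117  94  97 105 108 108]
 [234 234 234 234 235 226 178 130 103 100 103 105 108 108 108]
 [233 234 234 231 223 181 123  96  99 106 106 107 107 108 107]]
```

Lateral offset is about zero within the measurement scatter (±1 mm), and the clearance is ±1.5 mm. I'll enter slowly and watch the force.

Call:
apply_moves([
  {"rotation": [0, 0, 0], "offset": [-0.003, 0, 0], "gripper": 0.2},
  {"rotation": [0, 0, 0], "offset": [-0.003, 0, 0], "gripper": 0.2},
  {"rotation": [0, 0, 0], "offset": [-0.003, 0, 0], "gripper": 0.2},
  {"rotation": [0, 0, 0], "offset": [-0.003, 0, 0], "gripper": 0.2},
])

```text
time_s: 9.18
tool_pos: [0.5257, -0.0132, -0.0073]
ee_rot: [0.442, 0.897, 0.002, -0.002]
ft_force: [-1.7, 3.2, 1.9]
width: 0.0343
```

Run:
```python
from slot import *
slot("c")
```

```text
t9.18 pos [ 0.5257 -0.0132 -0.0073] xang 127.55 tilt [-0.0028  0.005 ]
F tool [ 3.6  0.6 -1.9] M world [0.57 0.3  0.01] w 0.0343
post in pivot frame x,y mm: 1.4 -24.9 yaw rad 0.729
[446   9  31  30 744] [461.  24.]
[ 346  139   37   36 1097] [364. 157.]
[  122   146   261   201 19619] [238. 255.]
```

View pics/slc.png

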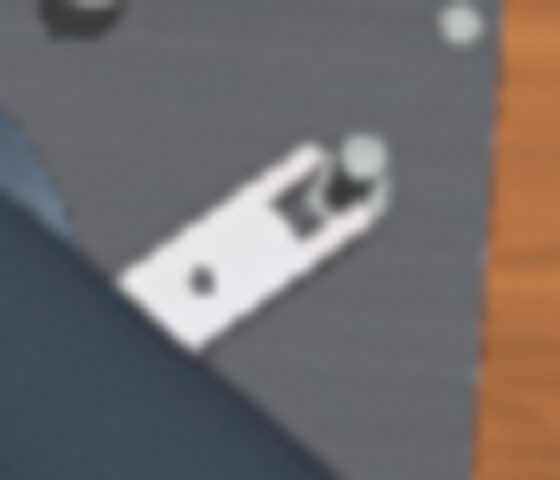

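Call:
apply_moves([
  {"rotation": [0, 0, 0], "offset": [-0.003, 0, 0], "gripper": 0.2},
  {"rotation": [0, 0, 0], "offset": [-0.003, 0, 0], "gripper": 0.2},
  {"rotation": [0, 0, 0], "offset": [-0.003, 0, 0], "gripper": 0.2},
])

```text
time_s: 9.48
tool_pos: [0.5317, -0.0212, -0.0073]
ee_rot: [0.442, 0.897, 0.002, -0.002]
ft_force: [-2.3, 2.6, 2.0]
width: 0.0333
```

Run:
```python
from slot import *
slot("d")
```

```text
t9.48 pos [ 0.5317 -0.0212 -0.0073] xang 127.53 tilt [-0.003   0.0051]
F tool [ 3.5 -0.2 -2. ] M world [ 0.58  0.33 -0.02] w 0.0333
post in pivot frame x,y mm: 1.5 -14.9 yaw rad 0.729
[446   9  32  31 760] [461.  24.]
[  151   128   242   197 19722] [269. 231.]
```

View pics/sld.png

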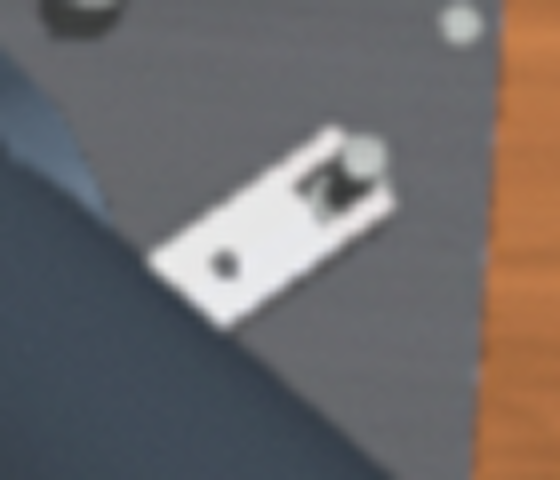

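The post is between the prongs without a jam. Continuing, with smaller steps near the bottom.

Call:
apply_moves([
  {"rotation": [0, 0, 0], "offset": [-0.003, 0, 0], "gripper": 0.2},
  {"rotation": [0, 0, 0], "offset": [-0.003, 0, 0], "gripper": 0.2},
  {"rotation": [0, 0, 0], "offset": [-0.002, 0, 0], "gripper": 0.2},
])

```text
time_s: 9.78
tool_pos: [0.5374, -0.0286, -0.0073]
ee_rot: [0.442, 0.897, 0.002, -0.002]
ft_force: [-2.1, 3.2, 3.3]
width: 0.0338
```

Run:
```python
from h import *
o,R,a=st(); pv(o,a)
```

```text
t9.78 pos [ 0.5374 -0.0286 -0.0073] xang 127.49 tilt [-0.0028  0.0049]
F tool [ 3.8  0.3 -3.3] M world [0.61 0.37 0.01] w 0.0338
post in pivot frame x,y mm: 1.7 -5.6 yaw rad 0.728
```

Call:
apply_moves([
  {"rotation": [0, 0, 0], "offset": [-0.002, 0, 0], "gripper": 0.2},
  {"rotation": [0, 0, 0], "offset": [-0.001, 0, 0], "gripper": 0.2},
])

```text
time_s: 9.95
tool_pos: [0.5396, -0.0314, -0.0073]
ee_rot: [0.442, 0.897, 0.002, -0.002]
ft_force: [-2.7, 3.4, 2.3]
width: 0.0336
```

Run:
```python
from h import *
o,R,a=st(); pv(o,a)
```

```text
t9.95 pos [ 0.5396 -0.0314 -0.0073] xang 127.48 tilt [-0.0027  0.0049]
F tool [ 4.3 -0.1 -2.3] M world [ 0.64  0.38 -0.01] w 0.0336
post in pivot frame x,y mm: 1.7 -2.0 yaw rad 0.728
```

Call:
apply_moves([
  {"rotation": [0, 0, 0], "offset": [-0.001, 0, 0], "gripper": 0.2},
  {"rotation": [0, 0, 0], "offset": [-0.001, 0, 0], "gripper": 0.2},
])

```text
time_s: 10.12
tool_pos: [0.54, -0.032, -0.0073]
ee_rot: [0.442, 0.897, 0.002, -0.003]
ft_force: [-5.0, 5.8, 5.7]
width: 0.0336
```

Run:
```python
from h import *
o,R,a=st(); pv(o,a)
```

```text
t10.12 pos [ 0.54   -0.032  -0.0073] xang 127.48 tilt [-0.0045  0.0063]
F tool [ 7.7 -0.4 -5.6] M world [ 1.19  0.89 -0.01] w 0.0336
post in pivot frame x,y mm: 1.7 -1.3 yaw rad 0.728
```

Contact with the slot bottom: about +4 N over the drag, 1.3 mm from my predicted home. I'll hold the press.

Call:
apply_moves([
  {"rotation": [0, 0, 0], "offset": [-0.0015, 0, 0], "gripper": 0.2},
  {"rotation": [0, 0, 0], "offset": [-0.0015, 0, 0], "gripper": 0.2},
  {"rotation": [0, 0, 0], "offset": [-0.0015, 0, 0], "gripper": 0.2},
  {"rotation": [0, 0, 0], "offset": [-0.0015, 0, 0], "gripper": 0.2},
])

```text
time_s: 10.45
tool_pos: [0.5397, -0.0318, -0.0073]
ee_rot: [0.442, 0.897, 0.002, -0.008]
ft_force: [-5.2, 5.5, 4.0]
width: 0.0339
```

Run:
```python
from slot import *
slot("e")
```

```text
t10.45 pos [ 0.5397 -0.0318 -0.0073] xang 127.58 tilt [-0.0114  0.0111]
F tool [ 7.5 -0.8 -3.8] M world [ 1.11  0.64 -0.07] w 0.0339
post in pivot frame x,y mm: 1.4 -1.6 yaw rad 0.730
[446   9  32  31 776] [461.  24.]
[  205   107   220   182 16860] [310. 203.]
```

View pics/sle.png

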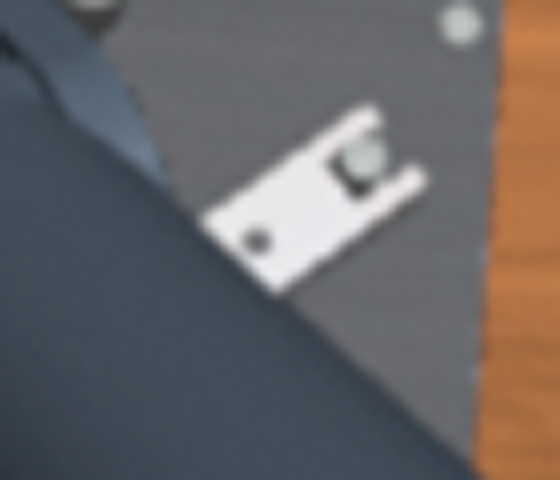

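Post seated against the slot bottom at (363,160). I'll press slightly harder for certainty, and take out the small tilt (0.016 rad) that built up.

Call:
apply_moves([
  {"rotation": [-0.002, -0.01, 0], "offset": [-0.0025, 0, 0], "gripper": 0.2},
  {"rotation": [0, -0.006, 0], "offset": [-0.0025, 0, 0], "gripper": 0.2},
  {"rotation": [0, -0.004, 0], "offset": [-0.0025, 0, 0], "gripper": 0.2},
  {"rotation": [0, -0.004, 0], "offset": [-0.0025, 0, 0], "gripper": 0.2},
])

```text
time_s: 10.83
tool_pos: [0.54, -0.0322, -0.0073]
ee_rot: [0.441, 0.897, -0.001, -0.002]
ft_force: [-5.4, 5.7, 6.0]
width: 0.0337
```

Run:
```python
from h import *
o,R,a=st(); pv(o,a)
```

```text
t10.83 pos [ 0.54   -0.0322 -0.0073] xang 127.65 tilt [-0.0052  0.0006]
F tool [ 7.8 -0.8 -6. ] M world [ 1.51  1.1  -0.23] w 0.0337
post in pivot frame x,y mm: 1.2 -1.1 yaw rad 0.731
```

Call:
apply_moves([
  {"rotation": [0, -0.002, 0], "offset": [-0.004, 0, 0], "gripper": 0.2},
  {"rotation": [0, -0.002, 0], "offset": [-0.004, 0, 0], "gripper": 0.2},
  {"rotation": [0, -0.002, 0], "offset": [-0.004, 0, 0], "gripper": 0.2},
])

```text
time_s: 11.08
tool_pos: [0.5397, -0.032, -0.0072]
ee_rot: [0.44, 0.898, -0.001, -0.008]
ft_force: [-8.3, 7.7, 8.3]
width: 0.0336
```

Run:
```python
from h import *
o,R,a=st(); pv(o,a)
```

```text
t11.08 pos [ 0.5397 -0.032  -0.0072] xang 127.74 tilt [-0.0149  0.0053]
F tool [11.3 -2.  -8.2] M world [ 1.95  1.52 -0.36] w 0.0336
post in pivot frame x,y mm: 1.0 -1.4 yaw rad 0.732
```

Slot is firmly home (about 7 N on the post) at 0.73 rad. Now the swing about the post: small turns, with the matching chord at 0.2 m and a light inward bias.

Call:
apply_moves([
  {"rotation": [-0.006, -0.01, 0.04], "offset": [-0.001, 0.008, 0], "gripper": 0.2},
  {"rotation": [-0.003, -0.004, 0.04], "offset": [-0.001, 0.008, 0], "gripper": 0.2},
  {"rotation": [0, 0, 0.04], "offset": [-0.001, 0.008, 0], "gripper": 0.2},
])

```text
time_s: 11.33
tool_pos: [0.5552, -0.0217, -0.0073]
ee_rot: [0.493, 0.87, -0.005, -0.003]
ft_force: [-4.5, 3.5, 3.8]
width: 0.0334
```

Run:
```python
from h import *
o,R,a=st(); pv(o,a,.2009)
```

```text
t11.33 pos [ 0.5552 -0.0217 -0.0073] xang 120.94 tilt [-0.0099 -0.0056]
F tool [ 5.3 -2.1 -3.8] M world [1.09 0.65 0.66] w 0.0334
post in pivot frame x,y mm: 6.2 0.6 yaw rad 0.614
```

Call:
apply_moves([
  {"rotation": [-0.006, 0, 0.025], "offset": [-0.001, 0.009, 0], "gripper": 0.2},
  {"rotation": [-0.005, 0, 0.03], "offset": [-0.001, 0.009, 0], "gripper": 0.2},
  {"rotation": [-0.003, 0, 0.03], "offset": [-0.001, 0.008, 0], "gripper": 0.2},
])

```text
time_s: 11.58
tool_pos: [0.5709, -0.0126, -0.0072]
ee_rot: [0.53, 0.848, -0.007, -0.005]
ft_force: [-8.4, 2.7, 9.6]
width: 0.0333
```

Run:
```python
from h import *
o,R,a=st(); pv(o,a,.2009)
c=cam("top"); cv2.imwrite("pics/t7.png",cv2.resize(c["image"][80:230,260:440],None,fx=4,fy=4,interpolation=cv2.INTER_CUBIC))
```

```text
t11.58 pos [ 0.5709 -0.0126 -0.0072] xang 115.96 tilt [-0.0164 -0.0057]
F tool [ 6.1 -6.5 -9.5] M world [0.71 1.55 0.34] w 0.0333
post in pivot frame x,y mm: 5.4 0.6 yaw rad 0.527
```

View pics/t7.png

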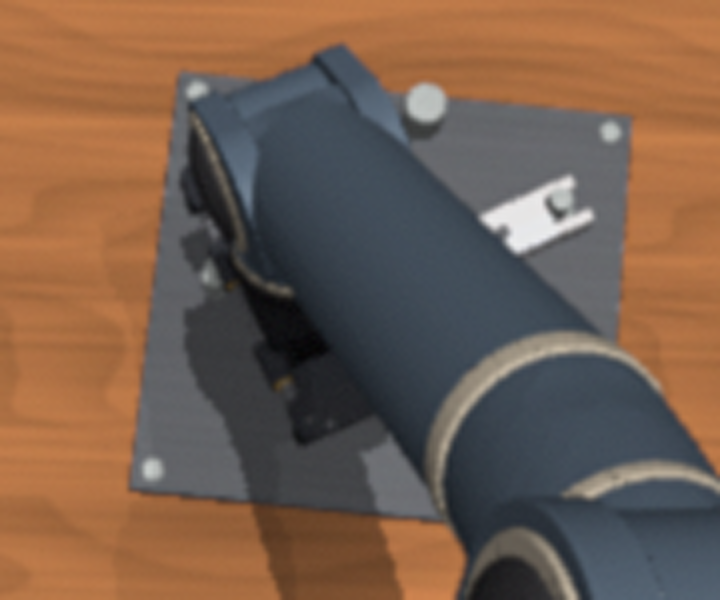

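Call:
apply_moves([
  {"rotation": [-0.01, 0, 0.025], "offset": [-0.001, 0.009, -0.0007], "gripper": 0.2},
  {"rotation": [-0.008, 0, 0.03], "offset": [-0.001, 0.009, -0.0005], "gripper": 0.2},
  {"rotation": [-0.006, 0, 0.03], "offset": [-0.001, 0.008, 0], "gripper": 0.2},
])

```text
time_s: 11.88
tool_pos: [0.5878, -0.0048, -0.0074]
ee_rot: [0.568, 0.823, -0.003, -0.005]
ft_force: [-11.2, 2.3, 15.7]
width: 0.0335
```

Run:
```python
from h import *
o,R,a=st(); pv(o,a,.2009)
```

```text
t11.88 pos [ 0.5878 -0.0048 -0.0074] xang 110.71 tilt [-0.0127  0.0009]
F tool [  6.2  -9.9 -15.6] M world [0.52 2.35 0.4 ] w 0.0335
post in pivot frame x,y mm: 5.2 0.7 yaw rad 0.435
```

The downward press has grown to 16 N, so I'll relieve it by lifting a little before going on.

Call:
apply_moves([
  {"rotation": [-0.004, 0, 0], "offset": [0, 0, -0.0015], "gripper": 0.2},
  {"rotation": [-0.002, 0, 0], "offset": [0, 0, -0.001], "gripper": 0.2},
])

```text
time_s: 12.05
tool_pos: [0.5884, -0.0046, -0.0054]
ee_rot: [0.568, 0.823, -0.001, -0.003]
ft_force: [-0.2, 1.9, -3.3]
width: 0.0336
```

Run:
```python
from h import *
o,R,a=st(); pv(o,a,.2009)
```

```text
t12.05 pos [ 0.5884 -0.0046 -0.0054] xang 110.75 tilt [-0.0063  0.0031]
F tool [1.8 0.5 3.3] M world [ 0.7  -0.03  0.03] w 0.0336
post in pivot frame x,y mm: 4.4 0.7 yaw rad 0.436
```

Call:
apply_moves([
  {"rotation": [-0.004, 0, 0.025], "offset": [-0.001, 0.008, 0.0005], "gripper": 0.2},
  {"rotation": [-0.004, 0, 0.03], "offset": [-0.001, 0.008, -0.0003], "gripper": 0.2},
  {"rotation": [-0.004, 0, 0.03], "offset": [-0.001, 0.008, -0.0005], "gripper": 0.2},
])

```text
time_s: 12.3
tool_pos: [0.6065, 0.0018, -0.0073]
ee_rot: [0.606, 0.796, 0.002, -0.005]
ft_force: [-7.2, 3.5, 7.3]
width: 0.0341
```

Run:
```python
from h import *
o,R,a=st(); pv(o,a,.2009)
c=cam("top"); cv2.imwrite("pics/t8.png",cv2.resize(c["image"][80:230,260:440],None,fx=4,fy=4,interpolation=cv2.INTER_CUBIC))
c=cam("scene"); cv2.imwrite("pics/s8.png",cv2.resize(c["image"][130:330,230:450],None,fx=3.3,fy=3,interpolation=cv2.INTER_CUBIC))
```

```text
t12.30 pos [ 0.6065  0.0018 -0.0073] xang 105.42 tilt [-0.0066  0.0092]
F tool [ 5.3 -6.  -7.2] M world [ 0.56  1.62 -0.13] w 0.0341
post in pivot frame x,y mm: 3.9 0.5 yaw rad 0.343
```

View pics/s8.png

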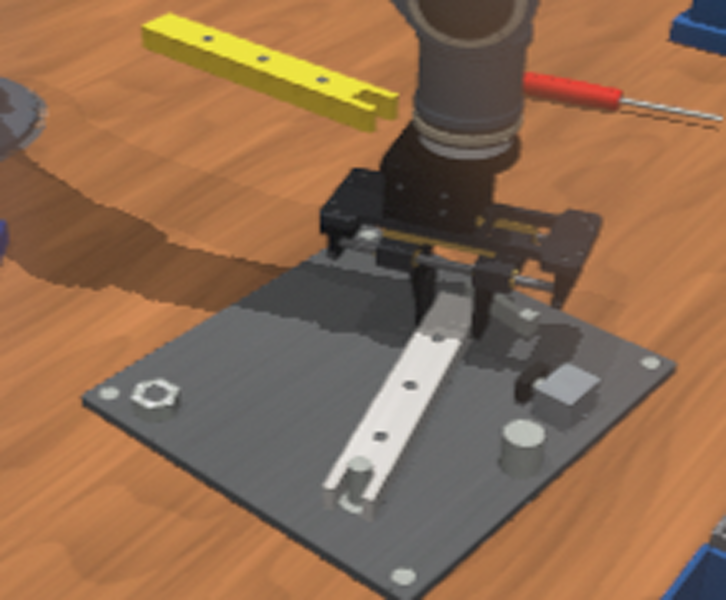

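View pics/t8.png

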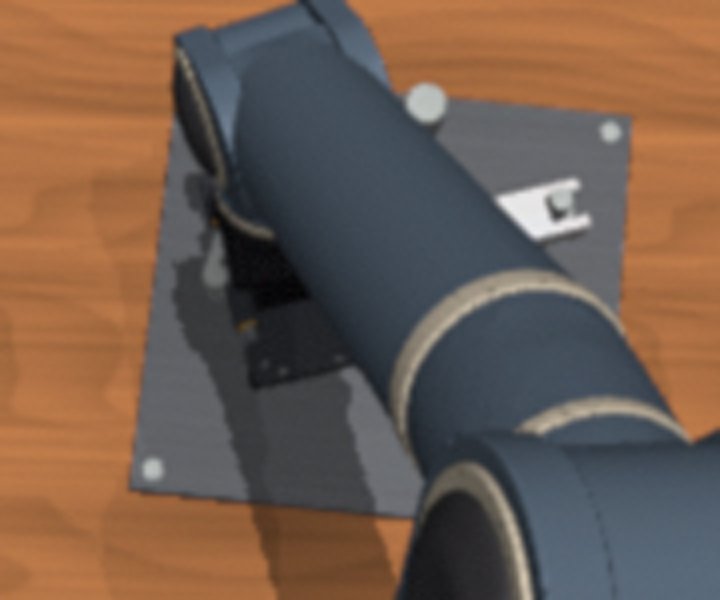

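The bar follows cleanly about the post; yaw is about 0.34. The leading finger is clear of the catch and stop. Continuing.

Call:
apply_moves([
  {"rotation": [-0.004, 0.005, 0.025], "offset": [-0.001, 0.008, -0.001], "gripper": 0.2},
  {"rotation": [-0.004, 0.005, 0.03], "offset": [-0.001, 0.008, -0.001], "gripper": 0.2},
  {"rotation": [-0.004, 0, 0.025], "offset": [-0.001, 0.007, -0.001], "gripper": 0.2},
])

```text
time_s: 12.65
tool_pos: [0.6258, 0.0068, -0.0068]
ee_rot: [0.641, 0.767, 0.008, -0.011]
ft_force: [-4.8, 4.3, -0.6]
width: 0.0335
```

Run:
```python
from h import *
o,R,a=st(); pv(o,a,.2009)
```

```text
t12.65 pos [ 0.6258  0.0068 -0.0068] xang 100.26 tilt [-0.0066  0.0258]
F tool [ 5.1 -3.9  0.8] M world [ 0.56  1.26 -0.33] w 0.0335
post in pivot frame x,y mm: 1.9 0.3 yaw rad 0.253
```

Call:
apply_moves([
  {"rotation": [-0.003, -0.014, 0.03], "offset": [-0.001, 0.007, -0.0008], "gripper": 0.2},
  {"rotation": [-0.003, -0.01, 0.03], "offset": [-0.001, 0.007, -0.0008], "gripper": 0.2},
])

```text
time_s: 12.82
tool_pos: [0.636, 0.0076, -0.0073]
ee_rot: [0.665, 0.747, -0.001, -0.004]
ft_force: [-7.3, 3.0, 5.7]
width: 0.0337
```

Run:
```python
from h import *
o,R,a=st(); pv(o,a,.2009)
c=cam("wrist"); cv2.imwrite("pics/w9.png",c["image"])
```

```text
t12.82 pos [ 0.636   0.0076 -0.0073] xang 96.60 tilt [-0.0069  0.0033]
F tool [ 3.9 -6.9 -5.7] M world [0.77 1.3  0.57] w 0.0337
post in pivot frame x,y mm: 4.6 1.1 yaw rad 0.189
```

View pics/w9.png

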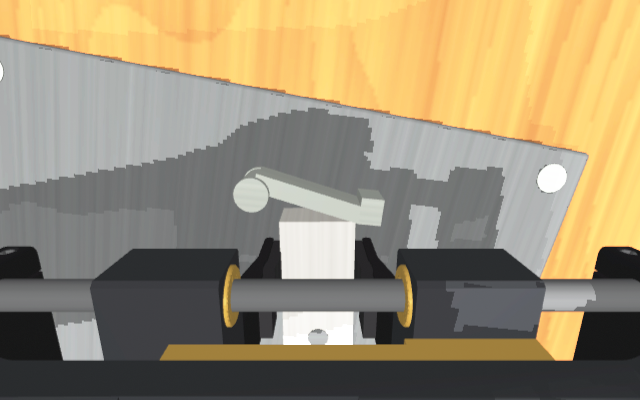

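The wrist view shows the bar's leading corner at (355,222) just short of the catch nose at (360–383, 222). The finger is clear of both. I'll push on gently.

Call:
apply_moves([
  {"rotation": [-0.004, -0.002, 0.02], "offset": [-0.001, 0.008, -0.0012], "gripper": 0.2},
  {"rotation": [-0.004, -0.002, 0.02], "offset": [-0.001, 0.007, -0.0008], "gripper": 0.2},
])

```text
time_s: 13.03
tool_pos: [0.6471, 0.0086, -0.0073]
ee_rot: [0.682, 0.732, -0.003, -0.003]
ft_force: [-12.7, 3.3, 10.0]
width: 0.0339
```

Run:
```python
from h import *
o,R,a=st(); pv(o,a,.2009)
c=cam("wrist"); cv2.imwrite("pics/w10.png",c["image"])
```

```text
t13.03 pos [ 0.6471  0.0086 -0.0073] xang 94.03 tilt [-0.0089  0.0007]
F tool [  4.2 -12.5  -9.9] M world [ 0.88  2.49 -0.21] w 0.0339
post in pivot frame x,y mm: 2.4 1.3 yaw rad 0.144
```

View pics/w10.png

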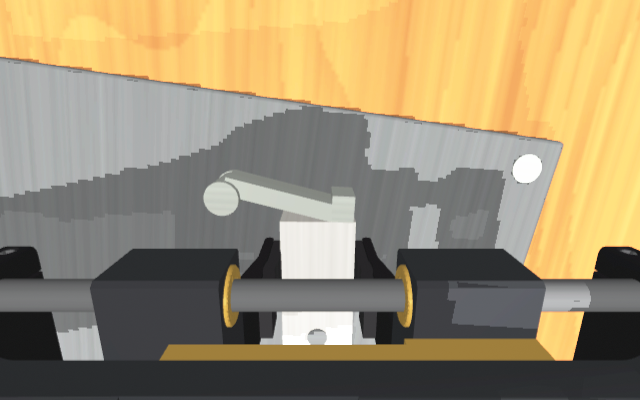

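Call:
apply_moves([
  {"rotation": [-0.003, 0, 0.025], "offset": [-0.001, 0.006, -0.0018], "gripper": 0.2},
  {"rotation": [-0.003, 0, 0.025], "offset": [-0.001, 0.006, -0.0015], "gripper": 0.2},
])

```text
time_s: 13.25
tool_pos: [0.657, 0.0092, -0.0063]
ee_rot: [0.701, 0.713, -0.001, -0.004]
ft_force: [-1.9, 4.2, -3.3]
width: 0.0338
```

Run:
```python
from h import *
o,R,a=st(); pv(o,a,.2009)
```

```text
t13.25 pos [ 0.657   0.0092 -0.0063] xang 90.93 tilt [-0.008   0.0044]
F tool [ 4.2 -1.8  3.3] M world [ 1.18  0.34 -0.02] w 0.0338
post in pivot frame x,y mm: 3.2 1.4 yaw rad 0.090
```

Call:
apply_moves([
  {"rotation": [-0.003, 0, 0.02], "offset": [-0.001, 0.006, -0.0007], "gripper": 0.2},
  {"rotation": [-0.003, 0, 0.02], "offset": [-0.001, 0.005, -0.0007], "gripper": 0.2},
])

```text
time_s: 13.42
tool_pos: [0.6664, 0.0094, -0.0067]
ee_rot: [0.717, 0.697, 0.0, -0.005]
ft_force: [-3.9, 4.8, -2.9]
width: 0.0339
```

```bash
cat >> h.py <<'E'
def jig(o):
    d=o["tool_pos"][:2]-POST; print("TCP jig mm x %.1f y %.1f"%(1000*(d[0]*np.cos(TH)+d[1]*np.sin(TH)),1000*(-d[0]*np.sin(TH)+d[1]*np.cos(TH))))
E
python3 - <<'E'
from h import *
o,R,a=st(); pv(o,a,.2009); jig(o)
c=cam("wrist"); cv2.imwrite("pics/w11.png",c["image"])
c=cam("scene"); cv2.imwrite("pics/s11.png",cv2.resize(c["image"][130:330,230:450],None,fx=3.3,fy=3,interpolation=cv2.INTER_CUBIC))
E
```

```text
t13.42 pos [ 0.6664  0.0094 -0.0067] xang 88.40 tilt [-0.0067  0.0079]
F tool [ 4.7 -4.   2.9] M world [ 1.17  0.66 -0.2 ] w 0.0339
post in pivot frame x,y mm: 2.7 1.2 yaw rad 0.046
TCP jig mm x -11.9 y 199.3
```

View pics/w11.png

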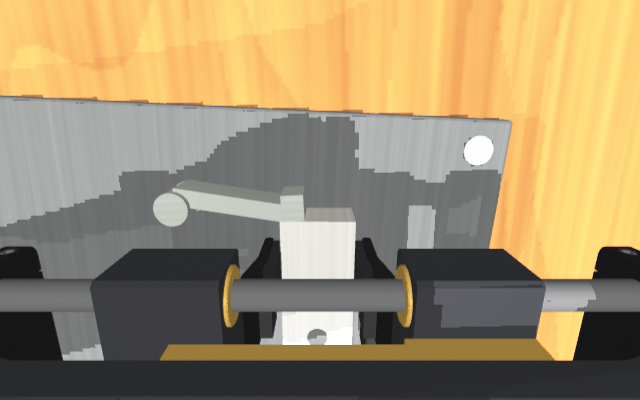

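View pics/s11.png

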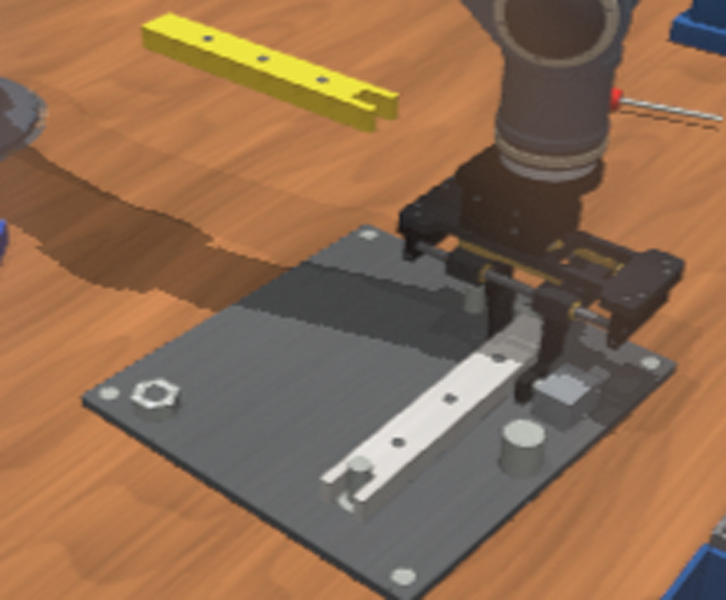

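The catch nose (281–304) is riding on the bar's end, pushed aside, and the slot is still on the post. About 12 mm of swing is left. Smaller steps from here.

Call:
apply_moves([
  {"rotation": [-0.003, -0.004, 0.012], "offset": [-0.001, 0.0045, -0.0008], "gripper": 0.2},
  {"rotation": [-0.003, -0.004, 0.012], "offset": [-0.001, 0.003, -0.0005], "gripper": 0.2},
])

```text
time_s: 13.68
tool_pos: [0.6722, 0.009, -0.0073]
ee_rot: [0.727, 0.687, -0.001, -0.003]
ft_force: [-3.1, 4.9, 0.1]
width: 0.0337
```

Run:
```python
from h import *
o,R,a=st(); pv(o,a,.2009); jig(o)
```

```text
t13.68 pos [ 0.6722  0.009  -0.0073] xang 86.75 tilt [-0.0056  0.0035]
F tool [ 4.7 -3.3 -0.1] M world [ 1.21  0.68 -0.22] w 0.0337
post in pivot frame x,y mm: 2.7 1.4 yaw rad 0.017
TCP jig mm x -6.1 y 199.4
```

Call:
apply_moves([
  {"rotation": [-0.002, -0.002, 0.008], "offset": [-0.001, 0.003, -0.0005], "gripper": 0.2},
  {"rotation": [-0.002, -0.002, 0.008], "offset": [-0.001, 0.002, -0.0005], "gripper": 0.2},
])

```text
time_s: 13.85
tool_pos: [0.6749, 0.0088, -0.0072]
ee_rot: [0.733, 0.68, -0.002, -0.003]
ft_force: [-4.9, 5.5, 0.1]
width: 0.034
```

Run:
```python
from h import *
o,R,a=st(); pv(o,a,.2009); jig(o)
c=cam("wrist"); cv2.imwrite("pics/w12.png",c["image"][150:350,140:500].repeat(2,0).repeat(2,1))
```

```text
t13.85 pos [ 0.6749  0.0088 -0.0072] xang 85.71 tilt [-0.0075  0.0019]
F tool [ 5.1 -5.3 -0. ] M world [1.22 0.95 0.06] w 0.0340
post in pivot frame x,y mm: 3.5 1.5 yaw rad -0.001
TCP jig mm x -3.3 y 199.4
```

View pics/w12.png

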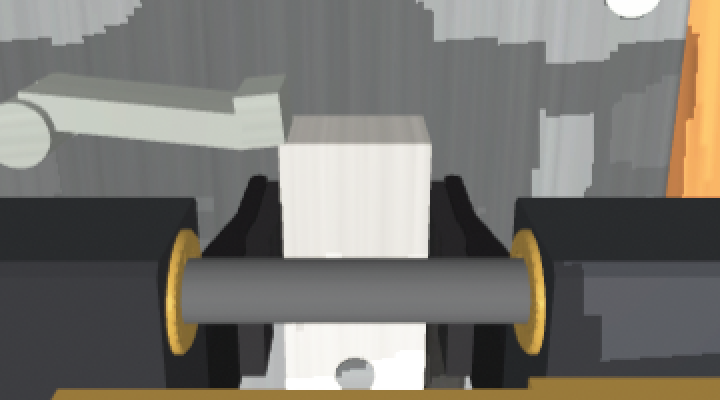

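The nose corner (284) is now almost at the bar's side (281), so about 1–2 mm to go. Small steps.

Call:
apply_moves([
  {"rotation": [-0.001, 0, 0.004], "offset": [-0.0005, 0.0025, -0.0003], "gripper": 0.2},
  {"rotation": [-0.001, 0, 0.004], "offset": [-0.0005, 0.002, -0.0003], "gripper": 0.2},
])

```text
time_s: 14.07
tool_pos: [0.6755, 0.0088, -0.0071]
ee_rot: [0.735, 0.678, -0.005, -0.006]
ft_force: [-7.4, 3.4, 2.2]
width: 0.0332
```

Run:
```python
from h import *
o,R,a=st(); pv(o,a,.2009); jig(o)
c=cam("wrist"); cv2.imwrite("pics/w13.png",c["image"][150:350,140:500].repeat(2,0).repeat(2,1))
```

```text
t14.07 pos [ 0.6755  0.0088 -0.0071] xang 85.32 tilt [-0.0147  0.0021]
F tool [ 2.8 -7.7 -2.1] M world [1.02 1.24 0.4 ] w 0.0332
post in pivot frame x,y mm: 4.3 1.5 yaw rad -0.008
TCP jig mm x -2.8 y 199.4
```

View pics/w13.png

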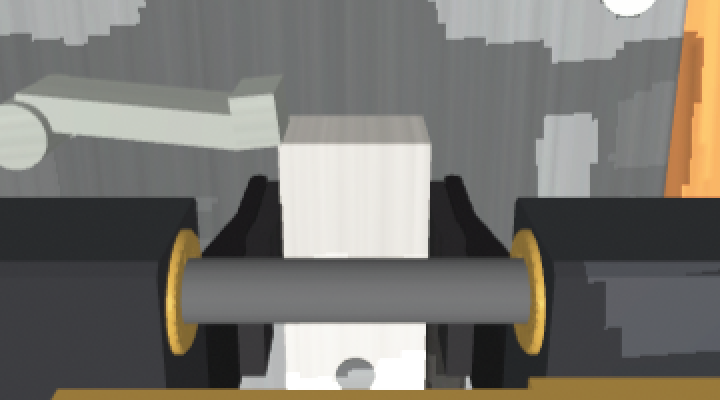

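Call:
apply_moves([
  {"rotation": [-0.008, 0, 0.002], "offset": [-0.0005, 0.0035, -0.0003], "gripper": 0.2},
  {"rotation": [-0.006, 0, 0.002], "offset": [-0.0005, 0.004, -0.0003], "gripper": 0.2},
])

```text
time_s: 14.28
tool_pos: [0.6767, 0.0087, -0.0072]
ee_rot: [0.736, 0.677, -0.005, -0.005]
ft_force: [-12.0, 4.2, 7.2]
width: 0.0337
```

Run:
```python
from h import *
o,R,a=st(); pv(o,a,.2009); jig(o)
c=cam("wrist"); cv2.imwrite("pics/w14.png",c["image"][150:350,140:500].repeat(2,0).repeat(2,1))
```

```text
t14.28 pos [ 0.6767  0.0087 -0.0072] xang 85.16 tilt [-0.0147  0.0013]
F tool [  3.2 -12.4  -7.1] M world [1.05 2.47 0.12] w 0.0337
post in pivot frame x,y mm: 3.7 1.5 yaw rad -0.011
TCP jig mm x -1.5 y 199.5
```

View pics/w14.png

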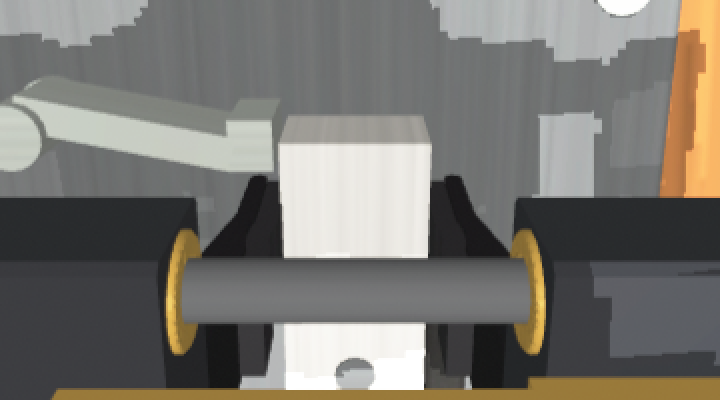

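The catch has snapped shut: its nose now stands beside the bar's -x side at (228–273, 120–172). I'll ease off so the bar rests on the catch, then open the fingers a little.

Call:
apply_moves([
  {"rotation": [0, 0, 0], "offset": [0, -0.001, -0.0005], "gripper": 0.2},
  {"rotation": [0, 0, 0], "offset": [0, -0.001, -0.0005], "gripper": 0.2},
])

```text
time_s: 14.5
tool_pos: [0.6756, 0.0088, -0.0069]
ee_rot: [0.736, 0.677, -0.004, -0.005]
ft_force: [3.4, 2.8, -7.8]
width: 0.0336
```

Run:
```python
from h import *
o,R,a=st(); pv(o,a,.2009); jig(o)
```

```text
t14.50 pos [ 0.6756  0.0088 -0.0069] xang 85.27 tilt [-0.0127  0.0014]
F tool [3.  3.2 7.8] M world [ 0.84 -0.81  0.33] w 0.0336
post in pivot frame x,y mm: 4.4 1.5 yaw rad -0.009
TCP jig mm x -2.6 y 199.4
```

Call:
apply_moves([
  {"rotation": [0, 0, 0], "offset": [0, 0.0005, 0.0005], "gripper": 0.2},
  {"rotation": [0, 0, 0], "offset": [0, 0, 0], "gripper": 0.2},
  {"rotation": [0, 0, 0], "offset": [0, 0, 0], "gripper": 0.52},
  {"rotation": [0, 0, 0], "offset": [0, 0, 0], "gripper": 0.52},
  {"rotation": [0, 0, 0], "offset": [0, 0, 0], "gripper": 0.52},
  {"rotation": [0, 0, 0], "offset": [0, 0, 0], "gripper": 0.52},
])

```text
time_s: 15.0
tool_pos: [0.6791, 0.0035, -0.0058]
ee_rot: [0.737, 0.675, -0.004, -0.002]
ft_force: [-2.4, 2.4, -0.4]
width: 0.0442
```

Run:
```python
from h import *
o,R,a=st(); jig(o)
c=cam("wrist"); cv2.imwrite("pics/w15.png",c["image"][150:350,140:500].repeat(2,0).repeat(2,1))
```

```text
t15.00 pos [ 0.6791  0.0035 -0.0058] xang 84.97 tilt [-0.0088 -0.0035]
F tool [ 2.1 -2.6  0.4] M world [0.46 0.49 0.02] w 0.0442
TCP jig mm x 1.3 y 194.4
```

View pics/w15.png

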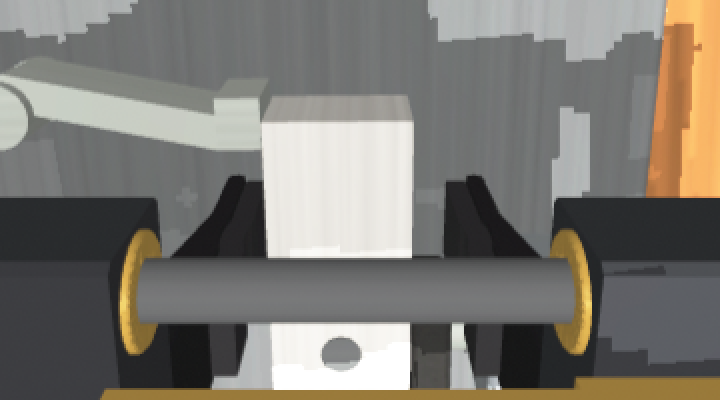

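Released and held by the catch. The tool relaxed a few mm, so I'll recentre over the bar and go straight up.

Call:
apply_moves([
  {"rotation": [0, 0, 0], "offset": [0.002, -0.004, 0], "gripper": 0.55},
  {"rotation": [0, 0, 0], "offset": [0, 0, 0], "gripper": 0.55},
  {"rotation": [0, 0, 0], "offset": [0, 0, 0], "gripper": 0.55},
])

```text
time_s: 15.3
tool_pos: [0.676, 0.0044, -0.0053]
ee_rot: [0.738, 0.675, -0.004, -0.0]
ft_force: [0.5, 0.0, 0.4]
width: 0.0474
```

Run:
```python
from h import *
o,R,a=st(); jig(o)
c=cam("wrist"); cv2.imwrite("pics/w16.png",c["image"][150:350,140:500].repeat(2,0).repeat(2,1))
```

```text
t15.30 pos [ 0.676   0.0044 -0.0053] xang 84.89 tilt [-0.0065 -0.0051]
F tool [ 0.1  0.5 -0.4] M world [-0.02 -0.13  0.03] w 0.0474
TCP jig mm x -1.9 y 195.1
```

View pics/w16.png

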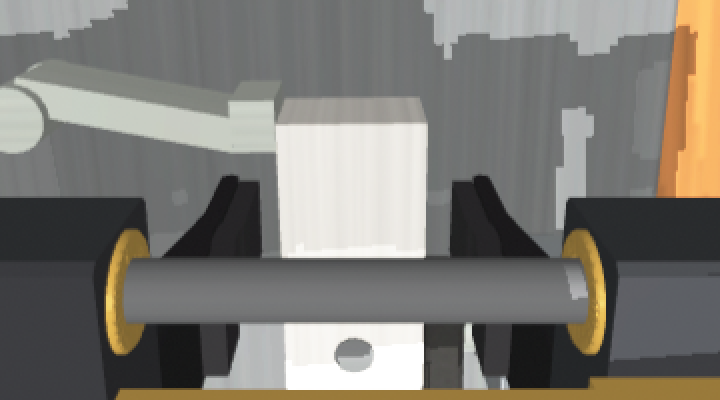

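Both fingers are free with a gap on each side, the force reads zero, and the catch nose is tight against the bar. Going up.

Call:
apply_moves([
  {"rotation": [0, 0, 0], "offset": [0, 0, -0.008], "gripper": 0.55},
  {"rotation": [0, 0, 0], "offset": [0, 0, -0.012], "gripper": 0.55},
  {"rotation": [0, 0, 0], "offset": [0, 0, -0.02], "gripper": 0.55},
  {"rotation": [0, 0, 0], "offset": [0, 0, -0.03], "gripper": 0.55},
  {"rotation": [0, 0, 0], "offset": [0, 0, -0.03], "gripper": 0.55},
  {"rotation": [0, 0, 0], "offset": [0, 0, -0.03], "gripper": 0.55},
  {"rotation": [0, 0, 0], "offset": [-0.03, 0, -0.03], "gripper": 0.55},
  {"rotation": [0, 0, 0], "offset": [0, 0, -0.02], "gripper": 0.55},
  {"rotation": [0, 0, 0], "offset": [0, 0, 0], "gripper": 0.55},
  {"rotation": [0, 0, 0], "offset": [0, 0, 0], "gripper": 0.55},
])

```text
time_s: 16.18
tool_pos: [0.6763, -0.0232, 0.1913]
ee_rot: [0.737, 0.676, -0.001, 0.003]
ft_force: [-0.1, 0.2, -0.9]
width: 0.0478
```

Run:
```python
from h import *
o,R,a=st(); jig(o)
c=cam("wrist"); cv2.imwrite("pics/w17.png",c["image"])
P=cloud(c); Z=P[...,2]; m=(np.abs(Z-.034)<.006)
cs=comps(m)
b=max((t for t in cs if t[1][1]<290),key=lambda t:t[0][4]); print(b[0])
Q=P[b[2]][:,:2].astype(np.float32); r=cv2.minAreaRect(Q); print(r,np.nanmedian(Z[b[2]]))
s=cam("scene"); cv2.imwrite("pics/s17.png",cv2.resize(s["image"][130:330,230:450],None,fx=3.3,fy=3,interpolation=cv2.INTER_CUBIC))
```

```text
t16.18 pos [ 0.6763 -0.0232  0.1913] xang 85.02 tilt [ 0.0014 -0.0056]
F tool [ 0.2 -0.1  0.9] M world [-0.06 -0.06  0.03] w 0.0478
TCP jig mm x 0.5 y 167.6
[ 227  110  152  169 6497]
((0.6802543997764587, -0.03143227845430374), (0.12064190208911896, 0.19802939891815186), 16.648448944091797) 0.03381583242639319
```

View pics/w17.png

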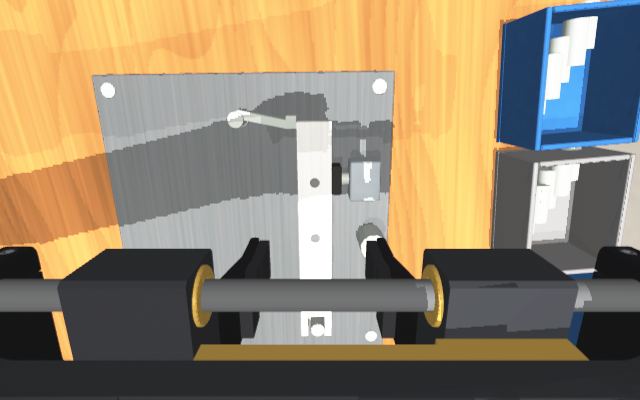

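View pics/s17.png

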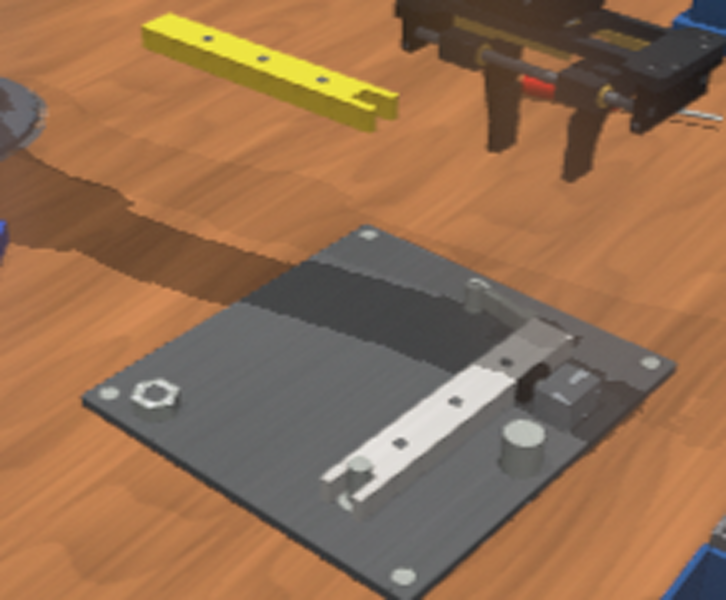

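Bar in line, catch shut beside its end, stop lightly pressed, nut and socket undisturbed. I'll check the numbers against the plate edges in the same image.

Run:
```python
from h import *
c=cam("wrist"); P=cloud(c); Z=np.nan_to_num(P[...,2]); Zm=cv2.medianBlur(Z.astype(np.float32),3)
L=[];Rr=[]
for r in list(range(138,160,2))+list(range(206,240,2)):
    x=np.where((np.abs(Zm[r,285:345]-.034)<.006))[0]+285
    if len(x): L.append((x[0]-.5,r)); Rr.append((x[-1]+.5,r))
def fit(p,z):
    W=ray(c,p,z)[:,:2]; l=cv2.fitLine(W.astype(np.float32),cv2.DIST_HUBER,0,1e-4,1e-4).ravel(); return l,np.degrees(np.arctan2(l[1],l[0]))%180
l1,a1=fit(L,.034); l2,a2=fit(Rr,.034)
# plate far edge (y=270), right edge (x=80)
E=[(u,np.where(Zm[:,u]>.007)[0][0]-.5) for u in range(120,370,5)]
le,ae=fit(E,.012); G=[(np.where(Zm[r,345:420]>.007)[0][-1]+345.5,r) for r in range(85,210,5)]; lg,ag=fit(G,.012)
print("bar edges",a1,a2,"plate x-edge dir",ae,"plate y-edge",ag)
th=np.radians(((ae if ae<90 else ae-180)+ag-90)/2); jx=np.array([np.cos(th),np.sin(th)]); jy=np.array([-jx[1],jx[0]])
org=lambda q:(q@jx-(lg[2:]@jx-.08), q@jy-(le[2:]@jy-.27))
n=[np.where(np.abs(Zm[:200,u]-.034)<.006)[0][0]-.5 for u in range(303,328,3)]
# end: top edge row where z first ~.034
ends=ray(c,[(u,v) for u,v in zip(range(303,328,3),n)],.034)[:,:2]
print("end jig",[np.round(org(e),4) for e in ends[::3]])
for l in (l1,l2): print("side jig x at y=.15",org(l[2:]))
print("yaw rel",np.radians((a1+a2)/2-90)-th)
k=(Z>.042)&(Z<.054)&(np.indices(Z.shape)[1]>300)&(np.indices(Z.shape)[1]<335)&(np.indices(Z.shape)[0]>310); print("post",k.sum(),org(np.mean(P[k],0)[:2]) if k.sum() else None)
cv2.imwrite("pics/w18.png",cv2.resize(c["image"][270:350,260:380],None,fx=6,fy=6,interpolation=cv2.INTER_CUBIC))
s=cam("scene"); cv2.imwrite("pics/s18.png",cv2.resize(s["image"][265:310,315:365],None,fx=12,fy=12,interpolation=cv2.INTER_CUBIC))
```

```text
bar edges 85.15409 85.05969 plate x-edge dir 175.7455 plate y-edge 85.770004
end jig [array([-0.011 ,  0.2235]), array([-0.0024,  0.2234]), array([0.0062, 0.2233])]
side jig x at y=.15 (np.float32(-0.017342329), np.float32(0.15668531))
side jig x at y=.15 (np.float32(0.0166322), np.float32(0.154134))
yaw rel -0.011359714
post 171 (np.float64(0.0004511920307544992), np.float64(0.00195389303072388))
```

View pics/s18.png

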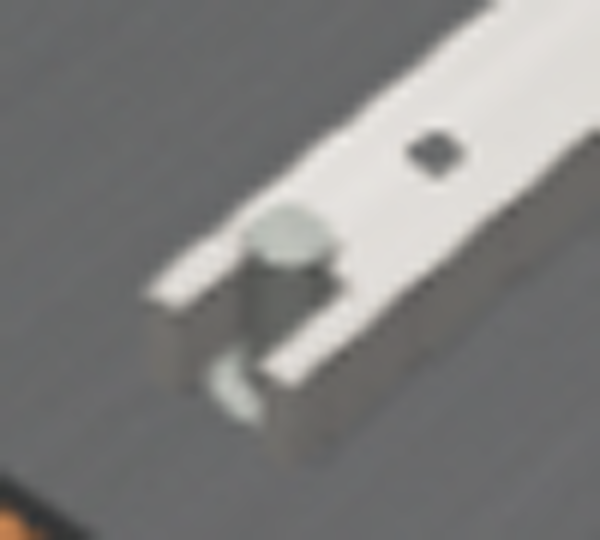

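View pics/w18.png

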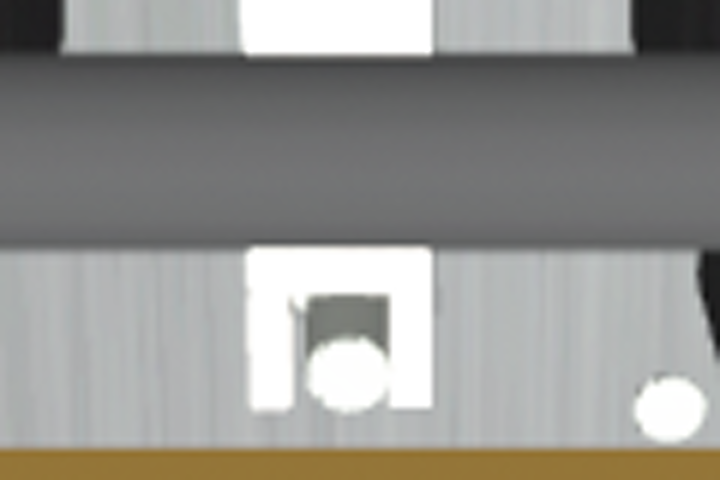

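Run:
```python
from h import *
import pickle
def ca(c,u0,u1,v0,v1):
    P=cloud(c); Z=P[...,2]; m=(Z>.024)&(Z<.04); k=np.zeros_like(m); k[v0:v1,u0:u1]=1; m&=k
    Q=P[m][:,:2]; jx=np.array([np.cos(TH),np.sin(TH)]); x=(Q-POST)@jx; y=(Q-POST)@np.array([-jx[1],jx[0]])
    s=(x>-.062)&(x<-.036); b=np.polyfit(x[s],y[s],1); return s.sum(),b[0],np.polyval(b,-.05)
print(ca(pickle.load(open("w1.pkl","rb")),390,440,110,180))
c=cam("wrist"); print(ca(c,225,296,105,135)); o,R,a=st()
t=cam("top"); cv2.imwrite("pics/t18.png",t["image"])
```

```text
(np.int64(221), np.float64(-0.20356693230137538), np.float64(0.22513103200147788))
(np.int64(265), np.float64(-0.21076049742230632), np.float64(0.2260387611229132))
t16.43 pos [ 0.6748 -0.0213  0.1876] xang 85.17 tilt [-0.0046 -0.0041]
F tool [ 0.1 -0.6  0.3] M world [-0.   -0.05  0.  ] w 0.0478
```

View pics/t18.png

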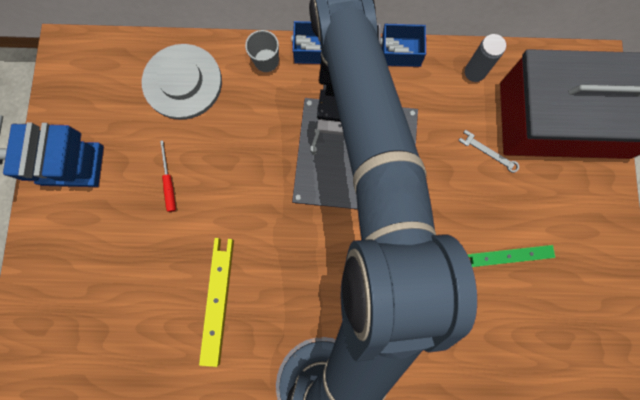

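The catch angle matches its rest angle within 0.01 rad, so it is closed. Bystanders are in place and the gripper is well clear. Handing in.

```bash
python3 -c "
from rig import bot
print(bot.hand_in())"
```

```text
the job is handed in; nothing more can be done
None
```

The aluminium bar is set in the jig and the job is handed in at about 16.5 s of the 69 s allowed. No verdict was reported.

**What I did**
- I gripped the bar near its plain end and slid it onto the post at about 0.73 rad out of line.
- I pressed it home with about 7 N, estimated as the wrist force less the sliding drag.
- I swung it about the post in small steps until the catch snapped shut behind it, then eased off, released and backed away.

**Last checks (from the cameras)**

| Check | Measured | Limit |
|---|---|---|
| Yaw from the jig line | about -0.011 rad | 0.03 rad |
| Plain end face along the jig | 223.4 mm | 223 mm if fully seated |
| Middle of plain end, jig x | about -2 mm | above -6 mm |
| Bar top height | 33.8 mm | 34 mm expected lying flat |
| Catch, change from its rest angle | under 0.01 rad | 0.04 rad |

At hand-in the gripper was well above the jig, with a wrist force reading under 1 N. The nut and socket looked undisturbed in the scene view, and the wrench and screwdriver in the top view.

**What went wrong or disagreed**
- **First grasp closed on air:** the finger tips really end about 27 mm short of the reported tool point. I found this from the wrist depth image, reopened and lowered further; nothing was touched.
- **Downward press:** during the swing it rose to about 16 N before I relieved it.
- **Post position:** the final depth reading of the post was 2 mm off its expected place along the bar. I put that down to noise, since the end-face position shows the slot seated.
- **Not measured directly:** I had no reading of the stop's travel or the post force. The highest sideways push at the gripper was about 12.5 N, including friction and the catch.

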